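# Tighten the cheese press's hold-down screw with a hex key

## Task

Take the T-handled hex key out of its wooden block and put it into the recessed socket screw in the low steel lug of the cheese press, pressing only lightly and turning it until it drops fully home. Only once it is fully seated, turn the screw clockwise (seen from above) until it comes up tight against its stop, without wrenching it on or leaning on the press. Leave the key standing seated in the screw, let go of it, and leave the cheeses and the brush where they lie.

Things in the scene. Friction and masses are not known exactly. Their poses are not given: they have to be found in the camera images.
- press: Bench cheese press, fixed, steel. Origin on the bench under the hold-down screw, z up. Round the origin: the dark lug, a block 84 x 84 x 50 mm high, the screw in its middle. A base plate (12 mm thick, 150 mm wide) leads off to +y; on it a column 282 mm high (32 mm thick) at y = 160 mm, and a white mould under a beam at y = 300 mm. Nothing within 130 mm of the screw is higher than the lug.
- socket_mouth (a point): Centre of the round hole in the lug's top face, 50 mm above the bench; axes as the press. Hole 27 mm wide, mouth chamfered 3 mm. 14 mm down lies the screw's face with a six-sided socket, 23 mm across flats, 16 mm deep: a fully seated key has its tip 30 mm below this point. A key not turned to the socket's angle (within about 4 degrees) stops 15 to 18 mm down.
- screw (a joint): Turn of the screw, rad, growing clockwise seen from above (tightening). Starts at 0 to 0.35, tight against a hard stop at 1.30; friction 0.12 N m, stays where left. The angle of the socket's flats differs each time and no reading gives it: feel for it with a few N of pressure, turning the key (it repeats every 60 degrees). Pressing hard (30 N) or wrenching at the stop (1 N m) counts as damage.
- key_grip (a point): Centre of the grip bar of the loose hex key (0.32 kg), which starts standing upright in its block: a dark wooden bar 100 mm long (along the key's x), 30 mm thick (y) and 26 mm high, its underside 82 mm and its top 108 mm above the key's tip. z is up along the key.
- key_tip (a point): Lower end of the key's steel shank, on its axis, 95 mm below key_grip. The shank is a straight six-sided bar, 22 mm across flats, 25.4 mm across corners, with corners towards the grip bar's +x and -x; over its last 4 mm it tapers to 18 mm across flats.
- key_block: Wooden block that holds the key, fixed: 90 x 90 x 50 mm, origin at the centre of its underside. A round hole (29 mm diameter, 40 mm deep) in the middle of its top; the key's tip rests on the hole's floor, 10 mm above the bench, loosely upright.
- cheese_a_center (a point): Centre of a loose round cheese, 104 mm diameter, 60 mm high: bystander.
- cheese_b_center (a point): Centre of a loose round cheese, 92 mm diameter, 55 mm high: bystander.
- rind_brush_center (a point): Centre of a loose wooden brush lying bristles down, 150 mm long (its x), 30 mm wide, 34 mm high; point 20 mm above the bench: bystander.
Things that resemble listed ones, but are neither listed nor needed, are in the scene too. What is meant by the part that bears key_grip is not orange, and is the smaller of those in its own colour.

How it is judged (in metres and radians):
On the way, in this order (a step that is already met when the one before it is completed fails the run):
1. the key is fully home in the socket (tip at least 26 mm below the lug's top) and the screw not yet turned (joint under 0.45) (z of key_tip in the frame of socket_mouth below -0.026 m and horizontal distance between key_tip and socket_mouth below 0.004 m and value of joint screw below 0.45 rad), for 0.2 s.
2. with the key seated, the screw is turned tight (joint over 1.2) (z of key_tip in the frame of socket_mouth below -0.026 m and horizontal distance between key_tip and socket_mouth below 0.004 m and value of joint screw above 1.2 rad), for 0.2 s.
At the end, for the whole second after the job is handed in: The screw is tight (joint over 1.2 rad), the key stands in its socket, tip at least 26 mm below the lug's top face, within 4 mm of the axis and 0.12 rad of upright, and is released (all of step 2 and angle between the z axis of key_tip and the z axis of socket_mouth, either way round below 0.12 rad); the robot touches nothing.
It fails at once if the press (lug or screw) is pushed with more than 30 N while the key is not yet fully seated (contact force between anything else and press above 30 N and z of key_tip in the frame of socket_mouth above -0.025 m).
It fails at once if the seated screw is wrenched: contact forces on the press sum to more than 200 N (about 1.2 N m of twist, or leaning on it) (contact force between anything else and press above 200 N).
It fails at once if the screw is turned (joint over 0.5) while the key is not fully seated (tip less than 25 mm down) (value of joint screw above 0.5 rad and z of key_tip in the frame of socket_mouth above -0.025 m).
It fails at once if a cheese or the brush is moved more than 20 mm (distance of any of cheese_a_center, cheese_b_center, rind_brush_center from where it was at the start of the episode above 0.02 m).
It also fails if it takes over 72 s, if anything falls off the work surface, if the arm or the gripper's body presses on something with over 40 N, if the wrist force passes 120 N, or if a joint passes its speed limit or range.

## Robot

A 6-joint arm with a two-finger parallel gripper is mounted at the origin on the work surface. World frame = base frame: x ahead of the robot, y to its left, z up, the work surface at z = 0. Lengths are in m, angles in degrees, forces in N, time in s.
With the tool pointing down it reaches from about 0.375 to 0.975 m from the base axis. Payload 3.8 kg.
Tool frame: the origin (TCP) lies at the centre of the arm's flange, where the gripper is bolted on; the fingertips stand 166 mm ahead of it and the grasp point (between the pads) lies 147 mm ahead of it; z points along the fingers, y is the direction in which the jaws open and shut (so a half turn about z gives the same grasp; the last joint's range is limited). The gripper opens to 88 mm and grips with 3 to 60 N. Pads are 18 mm wide; open, the fingers measure 123 mm over their backs; the gripper's body (75 mm by 187 mm) begins 45 mm behind the grasp point.
Start: joints at [-65.426, 15.12, 91.902, -0, 72.978, -2.114], TCP at [0.303, -0.603, 0.405] pointing down, gripper open.
Joint ranges: [-150.88, 150.88], [-54.13, 125.18], [17.81, 147.31], [-75.09, 255.09], [0, 152.58], [-146.25, 146.25]. Speed limits (degrees/s): [147.25, 147.25, 180, 180, 180, 180].

## Interface

Orientations are given as [roll, pitch, yaw] about the fixed x, y, z axes, in that order (R = Rz(yaw) Ry(pitch) Rx(roll)).
In Python, from workcell import robot, cams, finder gives the robot as it stands.
- The arm moves only by the shell command python3 -m crank 'ROWS' [FORCE]. ROWS is JSON, a list of rows, each an object with "linear": the shift along the tool's x, y, z each as a share of 0.075 m, from -1 to 1, a list of three; "spin": the turn about the tool's z as a share of 6 degrees, from -1 to 1; "claw": the gripper's target within -1 to 1 (fully open at 1, half-way at 0, shut at -1). A call has 1 to 12 rows; each row shifts and turns the pose as measured when the row begins, along the tool's axes as they then stand; what a row does not reach is not made up. A row lasts 1/10 s, in which the tool goes at most 50 mm and 8.59 degrees, less where a joint would pass 70% of its speed; a pose out of reach is approached as far as the arm can. A call with a number of a shift or a turn outside -1 to 1 is refused whole. A call with a gripper value outside its range is refused whole. The fingers move at their own pace and stop on an object; FORCE is the grip in N (left out, the last holds). Time passes only in rows, so rows that do not move let the fingers close. It gives the time, the measured TCP pose, the force and the opening at its end, in the units of the state.
- robot.observe(): the state, without advancing time (a new reading comes with each control period).
- cams.grab_frame(name): name is "scene" or "top" or "wrist"; returns a dict with "color" (420x560x3 uint8, red, green, blue), "vfov" (degrees; the focal length in pixels is half the picture's height over the tangent of half this angle, whatever the lens; pixels are square), "cx", "cy" (the principal point, pixels), "R" (3x3) and "t" (3): a world point X has camera coordinates R X + t; the wrist camera has in their place "T_tool_cam" (4x4, takes a point from camera to tool coordinates, whose origin is the TCP and whose axes are the flange's). Camera axes: x right, y down, z forward; pixel columns grow to the right and rows downward; lengths in m; the calibration is good to about 2 mm. A picture is of the moment at which its call begins: read the wrist's pose just before it. There is no depth.
- robot.sign_off(): hands the job in, once; it reports no verdict.
Trained networks look in a picture, given as the dict that the camera call returned (one of the last four; its "shot" number tells which), for a name from the list of things; names that differ only in an ending like _2 or _b are one class to them, and where a whole thing is asked for, a point or a joint stands for the part that bears it (a point fixed in the world has none). Each returns a list of dicts, best first, with "p" (0 to 1); they miss things now and then, are a little off and sometimes report something else, mostly with a low value. They report only what shows in the picture. A call takes as long as a camera call. They do not tell look-alikes from the thing itself.
- finder.spot_in(picture, name): "at" ([x, y, z] in m, in world coordinates, good to about 4 mm: the middle of the surface that is visible of it).
- finder.masks_of(picture, name): "mask" (420x560 bool, what is visible of it).
The state is a dict: "clock": time; "qpos": joint angles; "qvel": joint speeds; "joint_efforts": joint torques, N m; "tool_pos": TCP position; "orientation": TCP orientation; "wrist_force": force on the tool from outside, world axes, zero at the start; "torque": the same for the moment, N m; "finger_gap": finger opening in m.
Only numpy, scipy, OpenCV 4.12 (cv2) and the standard library are available. Lean on these libraries where they do the work, as an engineer would, in place of code of your own. Each camera call takes 0.05 s, during which the arm holds its last target.

## Working session

There is one attempt and no reset: what is moved stays moved. The work goes in short steps, Python scripts to look and compute and a shell command to move; the robot and the scene stay as the last step left them, time stands still between calls to the robot, and variables do not carry over. Pictures are saved under pics/ and viewed, and the job is handed in when it is done.

```bash
ls; mkdir -p pics; python3 - <<'E'
from workcell import robot, cams, finder
import cv2
print(robot.observe())
for n in ["scene","top","wrist"]:
    f=cams.grab_frame(n)
    cv2.imwrite(f"pics/a_{n}.png",f["color"][:,:,::-1])
    print(n,{k:v for k,v in f.items() if k!="color"})
    for nm in ["press","key_grip","key_block","cheese_a_center","rind_brush_center"]:
        print(nm,[(r["p"],[round(float(x),3) for x in r["at"]]) for r in finder.spot_in(f,nm)])
E
```

```text
pics
{'clock': 0.0, 'qpos': array([-6.54270188e+01,  1.51692003e+01,  9.19792114e+01, -9.63335221e-04,
        7.29781804e+01, -2.11318723e+00]), 'qvel': array([-0.01306405, -0.00612594,  0.0483673 , -0.06362073, -0.1249463 ,
        0.1007635 ]), 'joint_efforts': array([-8.49991666e-04, -5.02115965e+01, -3.56876385e+01,  7.26491050e-02,
        2.91824620e-02, -1.69862378e-04]), 'tool_pos': array([ 0.30301244, -0.60279167,  0.40340637]), 'orientation': array([-1.79873460e+02, -3.74803486e-03,  2.66864473e+01]), 'wrist_force': array([-0.02513952, -0.83602566,  0.19435969]), 'torque': array([ 0.02724082, -0.03181758,  0.04732595]), 'finger_gap': 0.0883011369363843}
scene {'vfov': 55.580018637105944, 'cx': 283.0700266412263, 'cy': 209.31156087475028, 'R': array([[ 0.3820286 ,  0.92414347, -0.00360601],
       [ 0.74030818, -0.30836449, -0.59737353],
       [-0.55317081,  0.22554422, -0.80195502]]), 't': array([-0.0794559 , -0.39175395,  1.10336156]), 'shot': 1}
press [(0.84, [0.563, 0.251, 0.054])]
key_grip [(0.97, [0.408, -0.071, 0.101]), (0.96, [0.306, -0.246, 0.129]), (0.62, [0.467,
[... 621 characters left out ...]
]), (0.28, [0.538, 0.226, 0.042])]
key_block [(0.94, [0.461, -0.195, 0.05])]
cheese_a_center [(0.89, [0.719, 0.024, 0.058])]
rind_brush_center [(0.89, [0.505, -0.389, 0.034])]
wrist {'vfov': 65.84252029057983, 'cx': 282.2090051857404, 'cy': 210.6880500468349, 'T_tool_cam': array([[-7.46397902e-04, -9.50726878e-01, -3.10028783e-01,
         8.00856114e-02],
       [ 9.99999716e-01, -7.41886107e-04, -1.32460695e-04,
        -3.61430532e-05],
       [-1.04072104e-04, -3.10028794e-01,  9.50727162e-01,
         1.99517133e-02],
       [ 0.00000000e+00,  0.00000000e+00,  0.00000000e+00,
         1.00000000e+00]]), 'shot': 3}
press []
key_grip []
key_block []
cheese_a_center []
rind_brush_center []
```

View pics/a_scene.png

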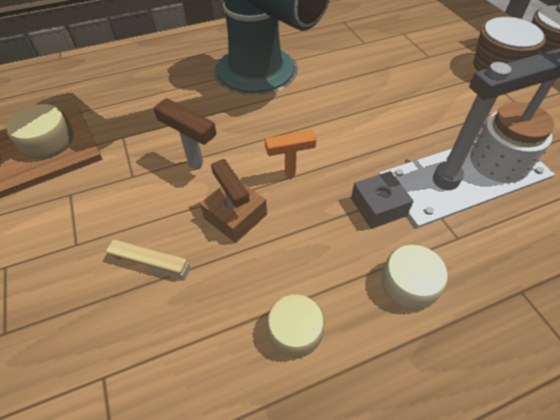

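View pics/a_top.png

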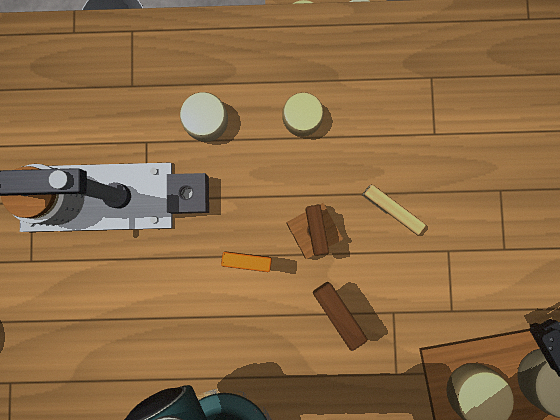

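The scene view shows the dark key standing in its block at (233,190), with an orange lookalike at (290,145) and a larger brown lookalike at (187,125). In the top view the key bar is at (317,230) and the lug hole at about (187,193). Next I'll measure these.

```bash
cat > h.py <<'E'
import numpy as np, cv2
from scipy.spatial.transform import Rotation as Ro
from workcell import robot, cams, finder
def foc(f): return f["color"].shape[0]/2/np.tan(np.radians(f["vfov"])/2)
def pose():
    s=robot.observe(); return Ro.from_euler('xyz',s["orientation"],degrees=True).as_matrix(), np.array(s["tool_pos"])
def grab(n):
    R,p=pose(); f=cams.grab_frame(n)
    if n=="wrist":
        T=f["T_tool_cam"]; Rwc=R@T[:3,:3]; c=R@T[:3,3]+p
        f["R"]=Rwc.T; f["t"]=-Rwc.T@c
    return f
def plane(f,uv,z):
    uv=np.atleast_2d(uv).astype(float); F=foc(f)
    d=np.c_[(uv[:,0]-f["cx"])/F,(uv[:,1]-f["cy"])/F,np.ones(len(uv))]@f["R"]
    c=-f["R"].T@f["t"]; return c+d*((z-c[2])/d[:,2])[:,None]
def proj(f,X):
    q=np.atleast_2d(X)@f["R"].T+f["t"]; return q[:,:2]/q[:,2:]*foc(f)+[f["cx"],f["cy"]]
def save(f,name,crop=None,sc=1):
    im=f["color"][:,:,::-1]
    if crop: im=im[crop[1]:crop[3],crop[0]:crop[2]]
    cv2.imwrite(f"pics/{name}.png",cv2.resize(im,None,fx=sc,fy=sc,interpolation=cv2.INTER_CUBIC))
E
python3 - <<'E'
from h import *
np.set_printoptions(precision=4,suppress=True)
f=grab("top")
print(plane(f,[[187,193]],.05))
for r in finder.masks_of(f,"key_grip"):
    m=r["mask"].astype(np.uint8); 
    b=cv2.minAreaRect(np.argwhere(m)[:,::-1].astype(np.float32)); bp=cv2.boxPoints(b)
    P=plane(f,bp,.118); print(r["p"],b,P[:,:2].tolist(),P.mean(0))
save(f,"top2",(150,150,350,270),4)
E
```

```text
[[0.5471 0.0623 0.05  ]]
0.58 ((316.8370361328125, 229.2993927001953), (50.154090881347656, 17.03718376159668), 80.27242279052734) [[0.5065682738243982, -0.18771007644765902], [0.5114659315658345, -0.22156515185164105], [0.41235854718890097, -0.23504426150346908], [0.40751347096235374, -0.20149024794855483]] [ 0.4595 -0.2115  0.118 ]
0.56 ((339.8461608886719, 315.7692565917969), (73.22042846679688, 22.188007354736328), 56.30992889404297) [[0.3368827741841396, -0.1945073365474437], [0.36006002965425954, -0.23179924826830667], [0.24006662216803523, -0.306996134047302], [0.21735859725116713, -0.27000847693796887]] [ 0.2886 -0.2508  0.118 ]
0.56 ((246.57191467285156, 261.24493408203125), (48.77927780151367, 14.695409774780273), 5.440331935882568) [[0.3907642894246836, -0.01975050753861121], [0.4196615521301756, -0.02300718566604182], [0.4080321619900951, -0.11964328601740652], [0.3792229019069571, -0.11614765664056478]] [ 0.3994 -0.0696  0.118 ]
```

View pics/top2.png

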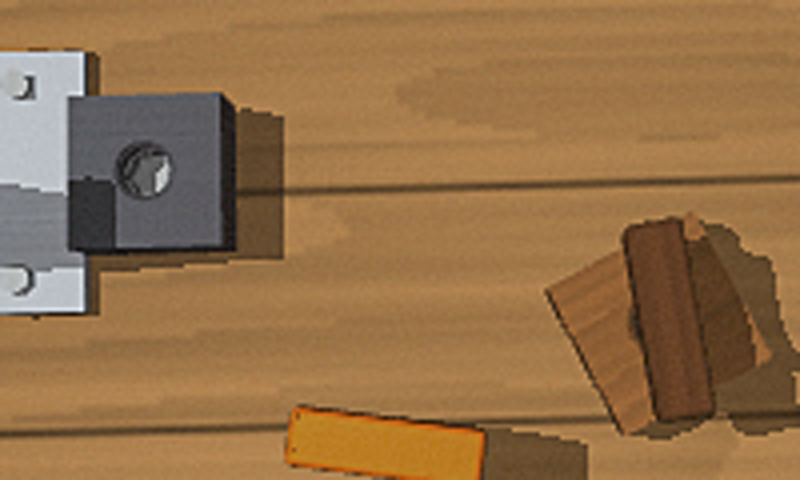

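```bash
python3 -m crank '[{"linear":[0.467,-0.413,0],"spin":0,"claw":1},{"linear":[0.467,-0.413,0],"spin":0,"claw":1},{"linear":[0.467,-0.413,0],"spin":0,"claw":1},{"linear":[0.467,-0.413,0],"spin":0,"claw":1},{"linear":[0.467,-0.413,0],"spin":0,"claw":1},{"linear":[0.467,-0.413,0],"spin":0,"claw":1},{"linear":[0.467,-0.413,0],"spin":0,"claw":1},{"linear":[0.467,-0.413,0],"spin":0,"claw":1},{"linear":[0.467,-0.413,0],"spin":0,"claw":1}]'
```

```text
clock: 1.9
tool_pos: [0.4629, -0.205, 0.4043]
orientation: [179.7, -0.1, 26.0]
wrist_force: [0.4, -0.5, 0.2]
finger_gap: 0.0878
```

```bash
R='{"linear":[0,0,0],"spin":-1,"claw":1}'; python3 -m crank '[{"linear":[0,0,0],"spin":-1,"claw":1},{"linear":[0,0,0],"spin":-1,"claw":1},{"linear":[0,0,0],"spin":-1,"claw":1},{"linear":[0,0,0],"spin":-1,"claw":1},{"linear":[0,0,0],"spin":-1,"claw":1},{"linear":[0,0,0],"spin":-1,"claw":1},{"linear":[0,0,0],"spin":-1,"claw":1},{"linear":[0,0,0],"spin":-1,"claw":1},{"linear":[0,0,0],"spin":-1,"claw":1},{"linear":[0,0,0],"spin":-1,"claw":1},{"linear":[0,0,0],"spin":-1,"claw":1},{"linear":[0,0,0],"spin":-1,"claw":1}]'
python3 -m crank '[{"linear":[0,0,0],"spin":-1,"claw":1},{"linear":[0,0,0],"spin":-1,"claw":1},{"linear":[0,0,0],"spin":-1,"claw":1},{"linear":[0,0,0],"spin":-1,"claw":1},{"linear":[0,0,0],"spin":-1,"claw":1},{"linear":[0,0,0],"spin":-1,"claw":1},{"linear":[0,0,0],"spin":-1,"claw":1},{"linear":[0,0,0],"spin":-1,"claw":1},{"linear":[0,0,0],"spin":-1,"claw":1},{"linear":[0,0,0],"spin":-1,"claw":1},{"linear":[0,0,0],"spin":-1,"claw":1},{"linear":[0,0,0],"spin":-1,"claw":1}]'
python3 - <<'E'
from h import *
print(robot.observe()["qpos"],robot.observe()["orientation"])
f=grab("wrist"); save(f,"w1")
E
```

```text
clock: 3.1
tool_pos: [0.465, -0.1962, 0.4068]
orientation: [179.5, 0.3, 101.7]
wrist_force: [0.7, 0.6, -0.7]
finger_gap: 0.0882
clock: 4.3
tool_pos: [0.4645, -0.1959, 0.4088]
orientation: [-179.7, 0.7, 176.8]
wrist_force: [-0.4, 0.2, -0.1]
finger_gap: 0.0884
[-2.57086590e+01 -4.02451752e+00  1.12364330e+02  1.51621215e-02
  7.08658206e+01 -1.12511217e+02] [-179.70914501    0.73934682  176.79956412]
```

View pics/w1.png

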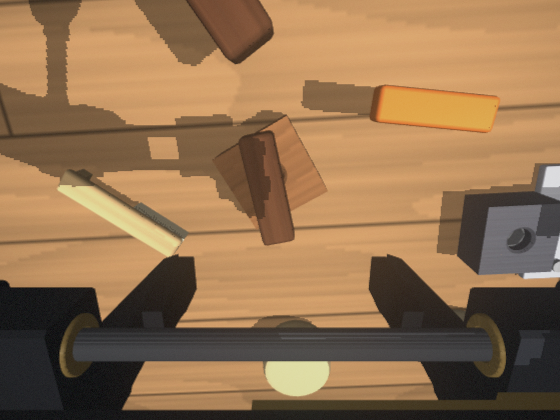

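The wrist view shows the key bar at about (267,187) above its block, and the lug hole at (518,237). No bystander is near the fingers' path.

```bash
python3 - <<'E'
from h import *
np.set_printoptions(precision=4,suppress=True)
for n in ["wrist","top","scene"]:
    f=grab(n)
    print(n,[(r["p"],np.array(r["at"])) for r in finder.spot_in(f,"key_grip")])
    print("block",[(r["p"],np.array(r["at"])) for r in finder.spot_in(f,"key_block")])
    for r in finder.masks_of(f,"key_grip"):
        m=r["mask"].astype(np.uint8)
        b=cv2.minAreaRect(np.argwhere(m)[:,::-1].astype(np.float32)); P=plane(f,cv2.boxPoints(b),.118)
        e=max([P[1]-P[0],P[2]-P[1]],key=np.linalg.norm)
        print(r["p"],b[0],P.mean(0),np.linalg.norm(P[1]-P[0]),np.linalg.norm(P[2]-P[1]),np.degrees(np.arctan2(e[1],e[0])))
    if n=="wrist": save(f,"w2",(200,100,340,260),5); print(plane(f,[[518,237]],.05))
E
```

```text
wrist [(0.9, array([ 0.4009, -0.0693,  0.1035])), (0.79, array([ 0.4526, -0.207 ,  0.1179])), (0.71, array([ 0.3325, -0.2213,  0.1419]))]
block [(0.96, array([ 0.453 , -0.1917,  0.0501]))]
0.97 (434.51409912109375, 108.863525390625) [ 0.3967 -0.0732  0.118 ] 0.028496235812658786 0.10017416983856156 81.49975895146713
0.73 (267.7584228515625, 187.78652954101562) [ 0.4568 -0.2093  0.118 ] 0.030049025388321802 0.10025411925252611 9.837337212032775
0.57 (234.85809326171875, 15.60135269165039) [ 0.3242 -0.2249  0.118 ] 0.042353719010305754 0.05263030199835914 35.774789207292855
[[0.5431 0.0636 0.05  ]]
top [(0.77, array([ 0.3067, -0.2355,  0.1394])), (0.7, array([ 0.4044, -0.0492,  0.1061])), (0.38, array([ 0.4136, -0.2113,  0.1149]))]
block [(0.66, array([ 0.4212, -0.1881,  0.0507]))]
0.73 (237.48463439941406, 260.12310791015625) [ 0.4021 -0.0516  0.118 ] 0.029701118248115412 0.0634193544478704 -98.5355638774633
0.62 (318.0, 252.0) [ 0.4141 -0.2123  0.118 ] 0.019893516730975946 0.011881557321134328 -91.46381341361301
0.55 (336.19232177734375, 310.5384826660156) [ 0.2988 -0.2441  0.118 ] 0.041160585657129864 0.11608811521693921 -147.9179295298068
scene [(0.89, array([ 0.3072, -0.2476,  0.1213])), (0.8, array([ 0.4689, -0.2155,  0.1156])), (0.66, array([ 0.4098, -0.0696,  0.0986])), (0.49, array([0.7313, 0.0143, 0.062 ]))]
block [(0.92, array([ 0.4845, -0.2212,  0.0487]))]
0.74 (230.119140625, 182.90333557128906) [ 0.4716 -0.21    0.118 ] 0.042810222243637244 0.11674032647503853 -0.8162804068770526
0.72 (292.7567443847656, 154.5405731201172) [ 0.4508 -0.0803  0.118 ] 0.10200046656026658 0.11456095979939787 -18.67330938532395
0.63 (190.30459594726562, 127.37649536132812) [ 0.2992 -0.2382  0.118 ] 0.10289602041725875 0.2210066255081895 6.624627472400369
```

View pics/w2.png

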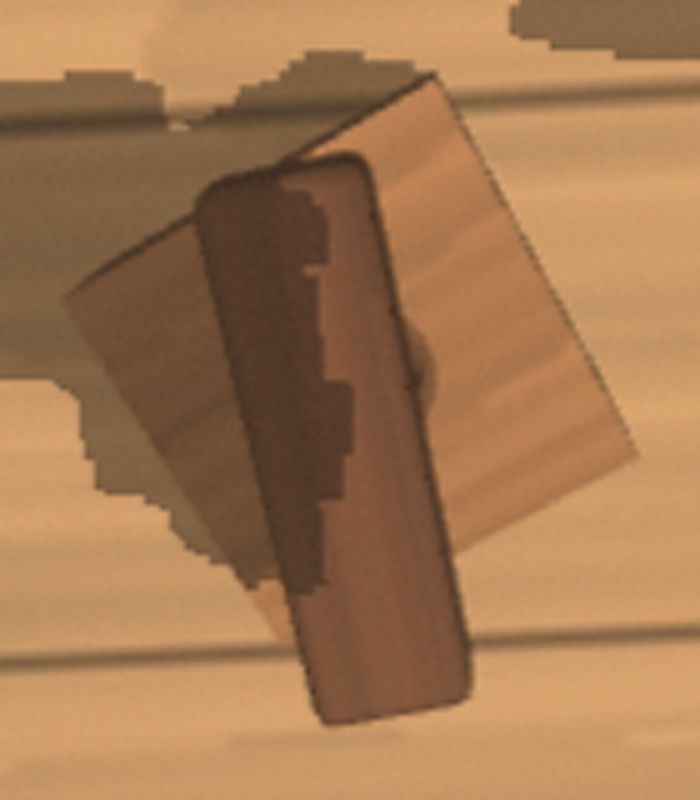

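```bash
python3 - <<'E'
from h import *
np.set_printoptions(precision=4,suppress=True)
f=grab("wrist")
c=np.array([[435,73],[638,455],[65,297]])/5+[200,100]
print(plane(f,c,.05), plane(f,c[1:],.05).mean(0))
s=robot.observe(); print(s["tool_pos"],s["orientation"])
g=np.array([.458,-.210,0]); R,p=pose()
print("tool shift",R.T@(g-p))
E
```

```text
[[ 0.3974 -0.1892  0.05  ]
 [ 0.4788 -0.15    0.05  ]
 [ 0.4375 -0.2689  0.05  ]] [ 0.4581 -0.2094  0.05  ]
[ 0.4645 -0.196   0.4086] [-179.7189    0.7212  176.5283]
tool shift [ 0.0108 -0.0124  0.4086]
```

```bash
python3 -m crank '[{"linear":[0.144,-0.165,0],"spin":0,"claw":1},{"linear":[0,0,0],"spin":-1,"claw":1},{"linear":[0,0,0],"spin":-0.9,"claw":1},{"linear":[0,0,0.6],"spin":0,"claw":1},{"linear":[0,0,0],"spin":0,"claw":1},{"linear":[0,0,0],"spin":0,"claw":1}]'
python3 - <<'E'
from h import *
np.set_printoptions(precision=4,suppress=True)
f=grab("wrist"); save(f,"w3")
for r in finder.masks_of(f,"key_grip"):
        m=r["mask"].astype(np.uint8)
        b=cv2.minAreaRect(np.argwhere(m)[:,::-1].astype(np.float32)); P=plane(f,cv2.boxPoints(b),.118)
        e=max([P[1]-P[0],P[2]-P[1]],key=np.linalg.norm)
        R,p=pose()
        print(r["p"],b[0],P.mean(0),np.linalg.norm(P[1]-P[0]),np.linalg.norm(P[2]-P[1]),np.degrees(np.arctan2(e[1],e[0])),R.T@(P.mean(0)-p))
s=robot.observe(); print(s["tool_pos"],s["orientation"])
E
```

```text
clock: 5.6
tool_pos: [0.4536, -0.2086, 0.3646]
orientation: [-179.5, 0.8, -171.7]
wrist_force: [-0.1, 0.5, 0.4]
finger_gap: 0.088
0.94 (281.4768371582031, 214.43768310546875) [ 0.4565 -0.2112  0.118 ] 0.10187841138847677 0.029466650614392395 -174.28929236949844 [ 0.0004 -0.0012  0.2464]
0.79 (296.3580017089844, 21.55917739868164) [ 0.3284 -0.2205  0.118 ] 0.04277549861380044 0.04235826881042737 117.76732654996779 [0.1285 0.0082 0.2447]
0.61 (483.710693359375, 164.38165283203125) [ 0.3962 -0.0766  0.118 ] 0.028109741362987675 0.10221035780612199 81.38086135027041 [0.0406 0.1408 0.2447]
[ 0.4534 -0.2084  0.3643] [-179.5191    0.7342 -171.6474]
```

View pics/w3.png

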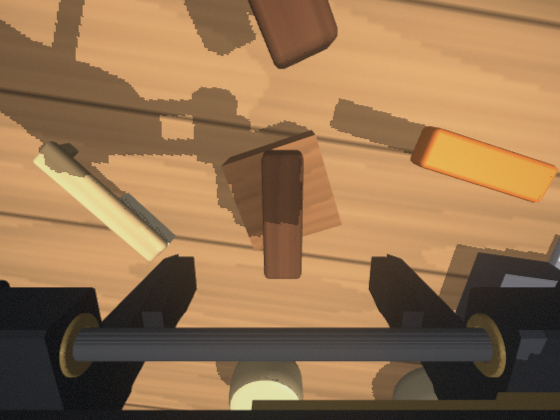

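```bash
python3 -m crank '[{"linear":[0,-0.015,0.5],"spin":0,"claw":1},{"linear":[0,0,0.5],"spin":0,"claw":1},{"linear":[0,0,0.4],"spin":0,"claw":1},{"linear":[0,0,0.1],"spin":0,"claw":1},{"linear":[0,0,0],"spin":0,"claw":1},{"linear":[0,0,0],"spin":0,"claw":1}]'
python3 - <<'E'
from h import *
np.set_printoptions(precision=4,suppress=True)
f=grab("wrist"); save(f,"w4")
f=grab("scene"); save(f,"s4",(150,100,330,240),4)
s=robot.observe(); print(s["tool_pos"],s["orientation"],s["qpos"])
E
```

```text
clock: 6.3
tool_pos: [0.4625, -0.2138, 0.2622]
orientation: [-178.8, 1.8, -171.6]
wrist_force: [-0.0, 0.5, -0.1]
finger_gap: 0.0881
[ 0.4627 -0.214   0.2627] [-178.7242    1.8268 -171.6449] [ -27.6327    4.3777  120.5696    0.0512   52.825  -125.9976]
```

View pics/w4.png

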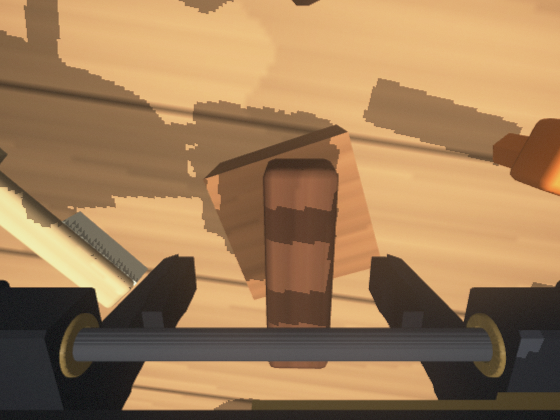

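View pics/s4.png

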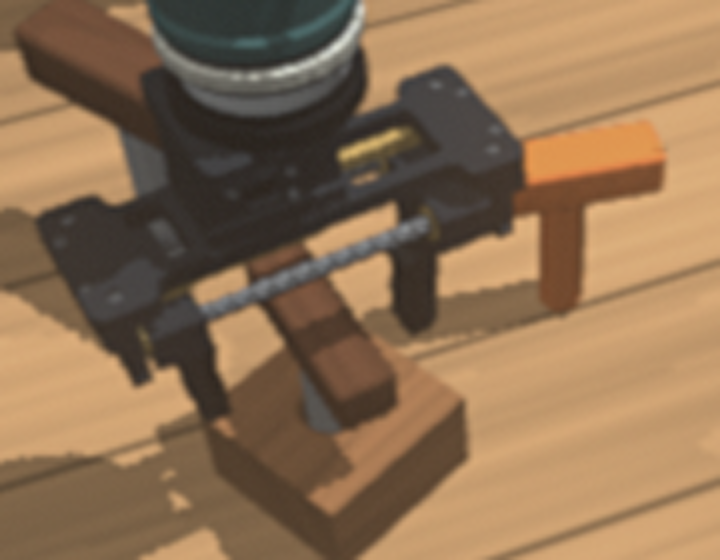

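```bash
cat >> h.py <<'E'
def st():
    R,p=pose(); s=robot.observe(); g=p+R[:,2]*.147
    a=np.arctan2(p[1],p[0]); z=R[:,2]; 
    print("t",round(s["clock"],2),"tcp",p.round(4),"grasp",g.round(4),"rpy",s["orientation"].round(2),"tilt_deg world xy",np.degrees(z[:2]).round(2),"radial",round(np.degrees(z[0]*np.cos(a)+z[1]*np.sin(a)),2),"F",s["wrist_force"].round(1),"M",s["torque"].round(2),"gap",round(s["finger_gap"],4))
    return R,p,g
E
python3 - <<'E'
from h import *
R,p,g=st()
print(R.T@(np.array([.4575,-.2105,.105])-g), robot.observe()["qpos"].round(2))
E
```

```text
t 6.4 tcp [ 0.4627 -0.214   0.2627] grasp [ 0.4678 -0.2165  0.1158] rpy [-178.72    1.83 -171.64] tilt_deg world xy [ 1.99 -1.  ] radial 2.23 F [ 0.7 -0.4 -0.8] M [ 0.12 -0.14 -0.06] gap 0.0887
[0.00965154 0.0076989  0.01032439] [-2.7630e+01  4.3800e+00  1.2057e+02  5.0000e-02  5.2830e+01 -1.2600e+02]
```

```bash
python3 -m crank '[{"linear":[0.13,0.10,0],"spin":0,"claw":1},{"linear":[0,0,0],"spin":0,"claw":1}]' | head -3; python3 -c "
from h import *
R,p,g=st(); print(R.T@(np.array([.4575,-.2105,.105])-g))"
python3 -m crank '[{"linear":[0,0,0.065],"spin":0,"claw":1},{"linear":[0,0,0.065],"spin":0,"claw":1},{"linear":[0,0,0],"spin":0,"claw":1}]' | head -3; python3 -c "
from h import *
R,p,g=st(); print(R.T@(np.array([.4575,-.2105,.105])-g))"
```

```text
clock: 6.6
tool_pos: [0.4521, -0.208, 0.2647]
orientation: [-178.6, 2.0, -171.6]
t 6.6 tcp [ 0.4521 -0.208   0.2647] grasp [ 0.4577 -0.2108  0.1178] rpy [-178.6     2.   -171.64] tilt_deg world xy [ 2.18 -1.09] radial 2.44 F [ 0.1  0.4 -1. ] M [ 0.12 -0.06  0.03] gap 0.088
[0.00061479 0.00064274 0.01277483]
clock: 6.9
tool_pos: [0.4524, -0.2081, 0.2557]
orientation: [-178.5, 2.2, -171.6]
t 6.9 tcp [ 0.4524 -0.2081  0.2557] grasp [ 0.4584 -0.2111  0.1089] rpy [-178.49    2.15 -171.63] tilt_deg world xy [ 2.35 -1.18] radial 2.63 F [-0.6 -0.1 -0.8] M [ 0.05 -0.05  0.02] gap 0.0879
[0.00096669 0.00087487 0.00384639]
```

```bash
python3 -m crank '[{"linear":[0.01,0.01,0.05],"spin":0,"claw":1},{"linear":[0,0,0],"spin":0,"claw":-1},{"linear":[0,0,0],"spin":0,"claw":-1},{"linear":[0,0,0],"spin":0,"claw":-1},{"linear":[0,0,0],"spin":0,"claw":-1},{"linear":[0,0,0],"spin":0,"claw":-1},{"linear":[0,0,0],"spin":0,"claw":-1},{"linear":[0,0,0],"spin":0,"claw":-1}]' 35; python3 -c "
from h import *
st()"
```

```text
clock: 7.7
tool_pos: [0.4519, -0.2076, 0.251]
orientation: [-178.5, 2.1, -171.6]
wrist_force: [-1.1, -0.1, 1.2]
finger_gap: 0.0342
t 7.7 tcp [ 0.4519 -0.2076  0.251 ] grasp [ 0.4577 -0.2106  0.1042] rpy [-178.52    2.1  -171.64] tilt_deg world xy [ 2.29 -1.16] radial 2.57 F [-1.1 -0.1  1.2] M [ 0.09 -0.17 -0.  ] gap 0.0342
```

```bash
python3 -m crank '[{"linear":[0,0,0],"spin":0,"claw":-1},{"linear":[0,0,0],"spin":0,"claw":-1},{"linear":[0,0,-0.4],"spin":0,"claw":-1},{"linear":[0,0,-0.4],"spin":0,"claw":-1},{"linear":[0,0,0],"spin":0,"claw":-1}]' 35; python3 - <<'E'
from h import *
st()
f=grab("scene"); save(f,"s5",(150,80,330,240),4)
f=grab("wrist"); save(f,"w5")
print(plane(f,[[0,0]],.05))
E
```

```text
clock: 8.2
tool_pos: [0.4486, -0.2061, 0.3094]
orientation: [-178.6, 1.9, -171.6]
wrist_force: [1.5, -0.5, -3.2]
finger_gap: 0.0298
t 8.2 tcp [ 0.4486 -0.2061  0.3094] grasp [ 0.454  -0.2089  0.1625] rpy [-178.62    1.93 -171.64] tilt_deg world xy [ 2.11 -1.08] radial 2.37 F [ 1.5 -0.5 -3.2] M [ 0.05 -0.22  0.03] gap 0.0298
[[ 0.33947387 -0.40839356  0.05      ]]
```

View pics/s5.png

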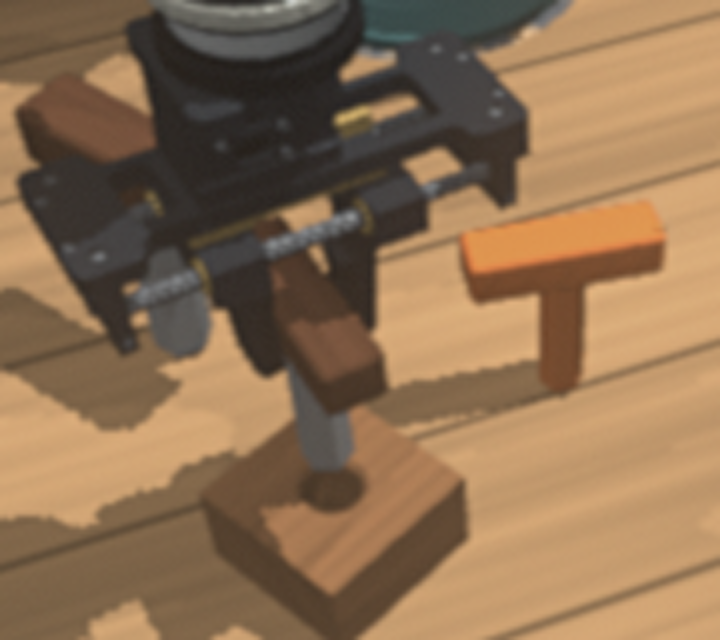

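View pics/w5.png

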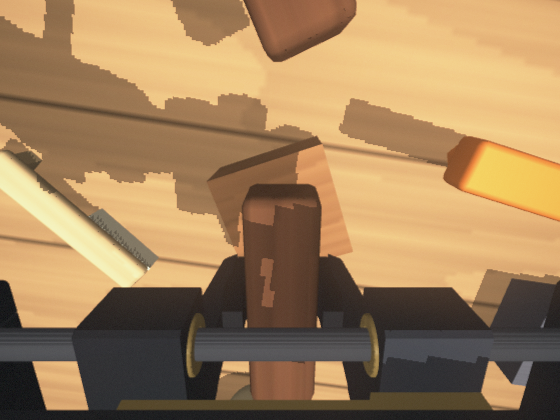

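```bash
python3 -m crank '[{"linear":[0,0,-0.4],"spin":0,"claw":-1},{"linear":[-0.38,0.52,0],"spin":0,"claw":-1},{"linear":[-0.38,0.52,0],"spin":0,"claw":-1},{"linear":[-0.38,0.52,0],"spin":0,"claw":-1},{"linear":[-0.38,0.52,0],"spin":0,"claw":-1},{"linear":[0,0,0],"spin":0,"claw":-1},{"linear":[0,0,0],"spin":0,"claw":-1}]' 35; python3 - <<'E'
from h import *
st()
f=grab("scene"); save(f,"s6",(180,30,380,180),4)
f=grab("top"); save(f,"t6",(150,140,350,270),4)
f=grab("wrist"); save(f,"w6")
E
```

```text
clock: 9.0
tool_pos: [0.5337, -0.0283, 0.3183]
orientation: [-179.4, 0.3, -172.0]
wrist_force: [-0.5, -0.7, -4.5]
finger_gap: 0.0294
t 9.0 tcp [ 0.5337 -0.0283  0.3183] grasp [ 0.5347 -0.0298  0.1714] rpy [-179.37    0.31 -171.97] tilt_deg world xy [ 0.4  -0.58] radial 0.43 F [-0.5 -0.7 -4.5] M [ 0.06 -0.16 -0.05] gap 0.0294
```

View pics/s6.png

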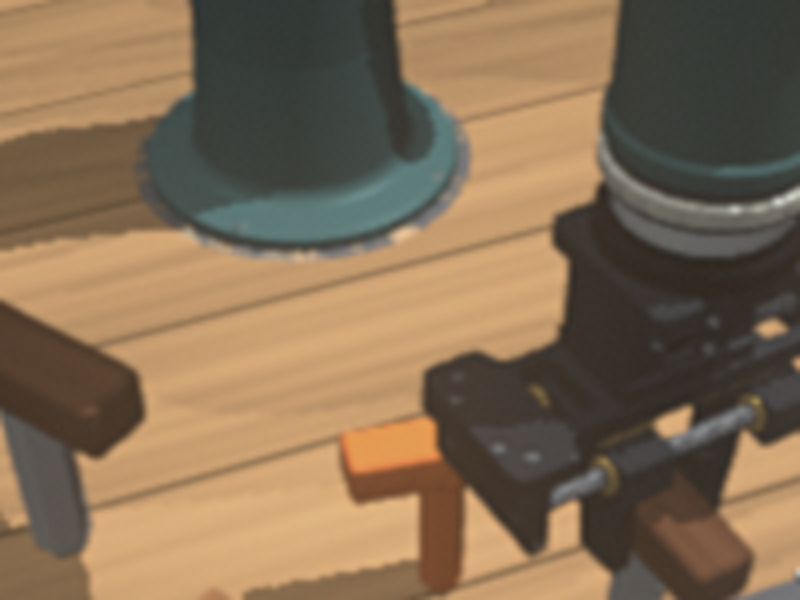

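View pics/w6.png

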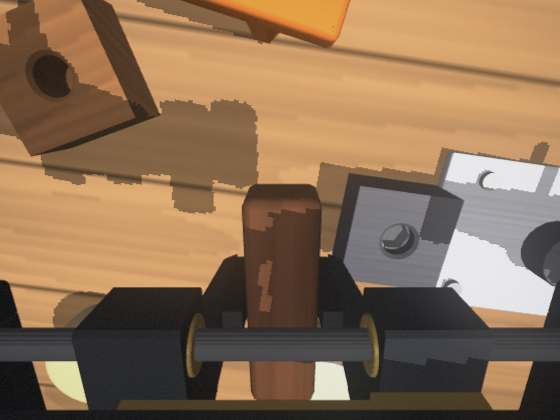

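View pics/t6.png

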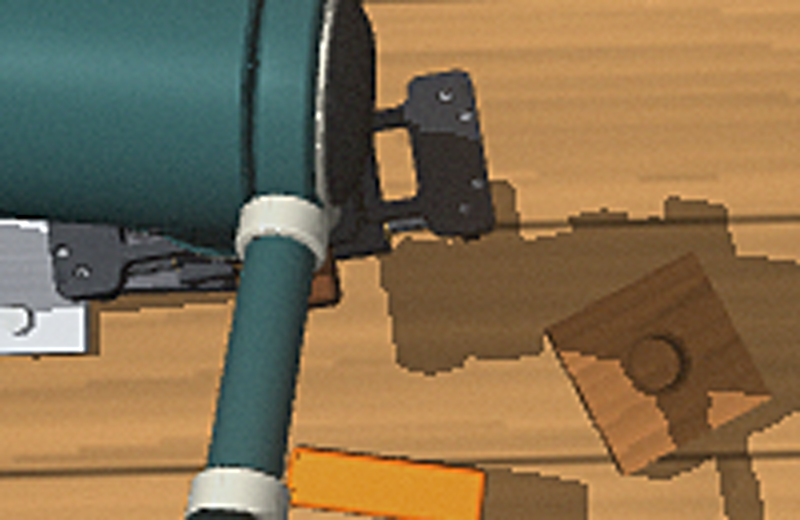

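```bash
python3 - <<'E'
from h import *
f=grab("wrist"); save(f,"w7",(330,165,470,295),5.6 and 5)
f2=grab("scene"); save(f2,"s7",(320,120,420,240),5)
st()
E
```

```text
t 9.25 tcp [ 0.5338 -0.0306  0.3205] grasp [ 0.5353 -0.0321  0.1735] rpy [-179.33    0.52 -172.23] tilt_deg world xy [ 0.6 -0.6] radial 0.64 F [ 0.4 -0.2 -4.1] M [ 0.12 -0.12  0.04] gap 0.0297
```

View pics/w7.png

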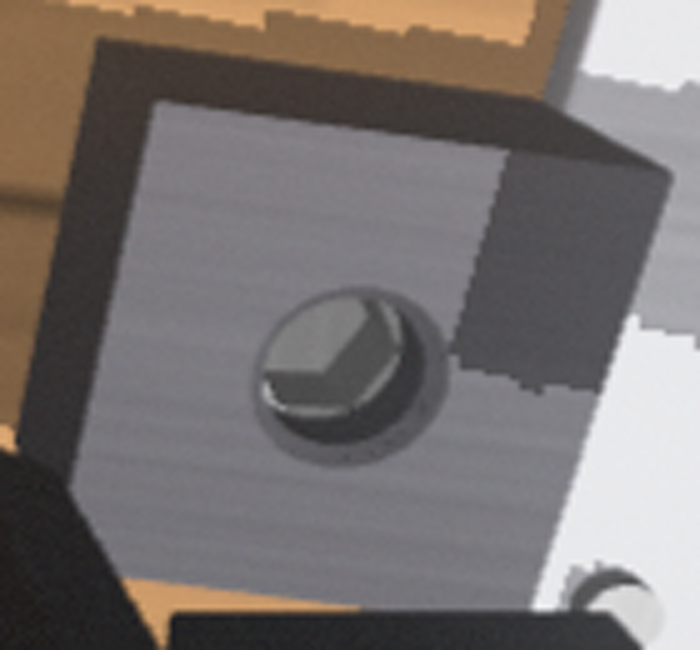

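View pics/s7.png

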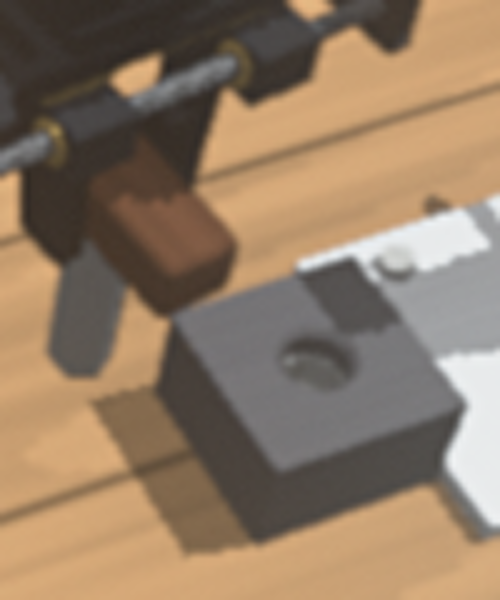

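```bash
python3 - <<'E'
from h import *
np.set_printoptions(precision=4,suppress=True)
R,p,g=st()
f=grab("wrist")
o=lambda q:np.array(q)/5+[330,165]-0.4
c=plane(f,o([[350,376]]),.05)[0]; print("mouth",c)
print("mouth size",np.linalg.norm(np.diff(plane(f,o([[248,376],[452,376]]),.05),axis=0)),np.linalg.norm(np.diff(plane(f,o([[350,285],[350,468]]),.05),axis=0)))
q=plane(f,o([[330,372],[262,375],[372,300]]),.02); print(q-c)
for i in (1,2):
    d=q[i]-q[0]; print(np.linalg.norm(d),np.degrees(np.arctan2(d[1],d[0]))%60)
print("key edge angle mod 60:",(robot.observe()["orientation"][2]+90)%60)
# lug top corners
L=plane(f,o([[155,100],[120,578],[660,178]]),.05); print(L)
f2=grab("scene"); print(plane(f2,np.array([[318,362]])/5+[320,120]-.4,.05))
E
```

```text
t 9.25 tcp [ 0.5338 -0.0306  0.3205] grasp [ 0.5353 -0.0321  0.1735] rpy [-179.33    0.52 -172.23] tilt_deg world xy [ 0.6 -0.6] radial 0.64 F [ 0.4 -0.2 -4.1] M [ 0.12 -0.12  0.04] gap 0.0297
mouth [0.549  0.0668 0.05  ]
mouth size 0.03385242531179474 0.03338753920058782
[[ 0.0112  0.0092 -0.03  ]
 [ 0.0135 -0.0032 -0.03  ]
 [-0.0039  0.0133 -0.03  ]]
0.012598129235883243 40.794547925420375
0.01563990734006377 44.791329299670736
key edge angle mod 60: 37.76041578901888
[[0.5072 0.0248 0.05  ]
 [0.592  0.0368 0.05  ]
 [0.5087 0.1071 0.05  ]]
[[0.5525 0.068  0.05  ]]
```

```bash
python3 - <<'E'
from h import *
np.set_printoptions(precision=2,suppress=True)
R,p,g=st()
f=grab("scene")
im=cv2.resize(f["color"][120:240,320:420,::-1],None,fx=5,fy=5,interpolation=cv2.INTER_CUBIC)
# hypotheses: tilt of key about tool y by a deg
for a,col in ((0,(0,0,255)),(2,(0,255,0)),(-2,(255,0,0))):
    # key frame: x = tool x, z = -tool z
    K=R@Ro.from_euler('y',a,degrees=True).as_matrix()@np.diag([1,-1,-1])
    for zz,rad in ((-.095,.0104),(-.091,.0127),(-.04,.0127)):
        ang=np.radians(np.arange(0,360,60))
        X=g+(np.c_[rad*np.cos(ang),rad*np.sin(ang),np.full(6,zz)])@K.T
        u=(proj(f,X)-[320,120])*5+2
        cv2.polylines(im,[u.round().astype(np.int32)],True,col,1)
    print(a,"tip world",(g+K@[0,0,-.095]).round(4))
cv2.imwrite("pics/s8.png",im)
t=grab("top"); print(plane(t,[[186.0,192.0]],.05))
E
```

```text
t 9.35 tcp [ 0.53 -0.03  0.32] grasp [ 0.54 -0.03  0.17] rpy [-179.32    0.59 -172.24] tilt_deg world xy [ 0.68 -0.59] radial 0.71 F [ 0.1 -0.3 -4.3] M [ 0.09 -0.13  0.  ] gap 0.0296
0 tip world [ 0.54 -0.03  0.08]
2 tip world [ 0.53 -0.03  0.08]
-2 tip world [ 0.54 -0.03  0.08]
[[0.55 0.06 0.05]]
```

View pics/s8.png

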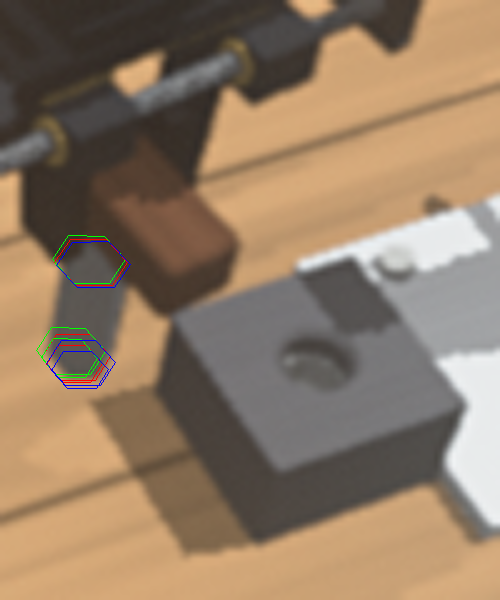

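```bash
python3 -m crank '[{"linear":[-0.11,0.43,0],"spin":0,"claw":-1},{"linear":[-0.11,0.43,0],"spin":0,"claw":-1},{"linear":[-0.11,0.42,0],"spin":0,"claw":-1},{"linear":[0,0,0],"spin":-0.8,"claw":-1},{"linear":[0,0,0],"spin":0,"claw":-1}]' 35; python3 - <<'E'
from h import *
R,p,g=st()
print("to go (tool)",(R.T@(np.array([.5475,.0662,.0])-g)).round(4), "edge",(robot.observe()["orientation"][2]+90)%60)
E
```

```text
clock: 9.95
tool_pos: [0.5468, 0.0681, 0.3224]
orientation: [-179.2, 0.8, -167.7]
wrist_force: [0.2, 0.7, -3.4]
finger_gap: 0.0295
t 9.95 tcp [0.5468 0.0681 0.3224] grasp [0.5492 0.0665 0.1755] rpy [-179.21    0.81 -167.71] tilt_deg world xy [ 0.96 -0.6 ] radial 0.88 F [ 0.2  0.7 -3.4] M [ 0.1  -0.1  -0.06] gap 0.0295
to go (tool) [0.0042 0.0025 0.1754] edge 42.28736243922509
```

```bash
python3 -m crank '[{"linear":[0.02,0,0.17],"spin":0,"claw":-1},{"linear":[0.01,0,0.17],"spin":0,"claw":-1},{"linear":[0,0,0],"spin":0,"claw":-1},{"linear":[0,0,0],"spin":0,"claw":-1}]' 35; python3 - <<'E'
from h import *
R,p,g=st()
f=grab("scene")
u=proj(f,[[.549,.0665,.05]])[0]; print(u)
save(f,"s9",(320,100,440,220),5)
f=grab("wrist"); save(f,"w9")
E
```

```text
clock: 10.35
tool_pos: [0.5443, 0.0653, 0.2942]
orientation: [-179.2, 0.8, -168.1]
wrist_force: [0.2, 0.4, -3.7]
finger_gap: 0.0297
t 10.35 tcp [0.5443 0.0653 0.2942] grasp [0.5467 0.0637 0.1473] rpy [-179.2     0.77 -168.13] tilt_deg world xy [ 0.92 -0.63] radial 0.84 F [ 0.2  0.4 -3.7] M [ 0.13 -0.13  0.  ] gap 0.0297
[381.61211762 190.94630696]
```

View pics/s9.png

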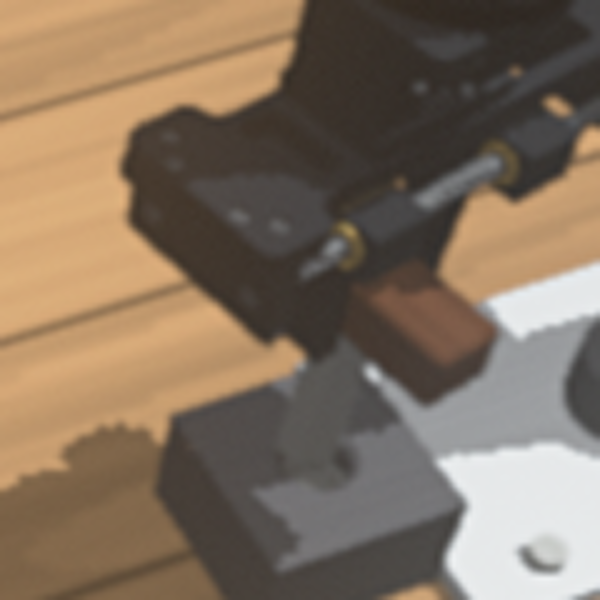

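View pics/w9.png

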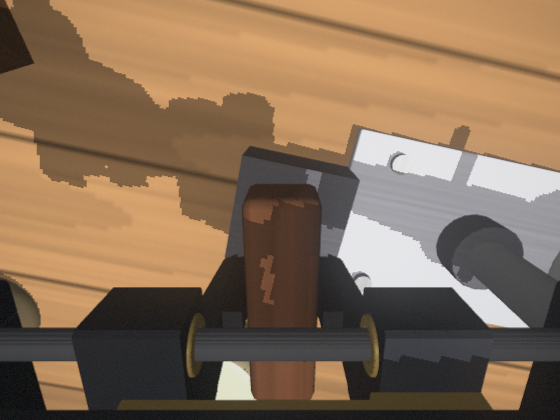

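```bash
cat > ov.py <<'E'
from h import *
import sys
def overlay(name,crop=(320,100,440,220),sc=5,tip=None):
    R,p,g=st(); f=grab("scene")
    im=cv2.resize(f["color"][crop[1]:crop[3],crop[0]:crop[2],::-1],None,fx=sc,fy=sc,interpolation=cv2.INTER_CUBIC)
    d=lambda X,c:cv2.polylines(im,[((proj(f,X)-crop[:2])*sc+sc/2).round().astype(np.int32)],True,c,1)
    a=np.radians(np.arange(0,360,60)); K=R@np.diag([1,-1,-1])
    for zz,r in ((-.095,.0104),(-.091,.0127),(-.05,.0127)):
        d(g+np.c_[r*np.cos(a),r*np.sin(a),np.full(6,zz)]@K.T,(0,0,255))
    a=np.radians(np.arange(0,360,10))
    d(np.array([.549,.0665,.05])+np.c_[.0165*np.cos(a),.0165*np.sin(a),0*a],(0,255,0))
    cv2.imwrite(f"pics/{name}.png",im)
    b=np.array([.549,.0665,.05]); print("px per mm x,y,z",(((proj(f,b+np.eye(3)*.001))-proj(f,b))*sc).round(2).tolist())
if __name__=="__main__": overlay(sys.argv[1])
E
python3 ov.py s10
```

```text
t 10.45 tcp [0.5443 0.0654 0.2945] grasp [0.5467 0.0638 0.1475] rpy [-179.2     0.77 -168.11] tilt_deg world xy [ 0.92 -0.62] radial 0.84 F [ 0.7 -0.1 -3.3] M [ 0.07 -0.11 -0.  ] gap 0.0298
px per mm x,y,z [[1.34, 1.84], [2.23, -0.77], [0.5, -1.63]]
```

View pics/s10.png

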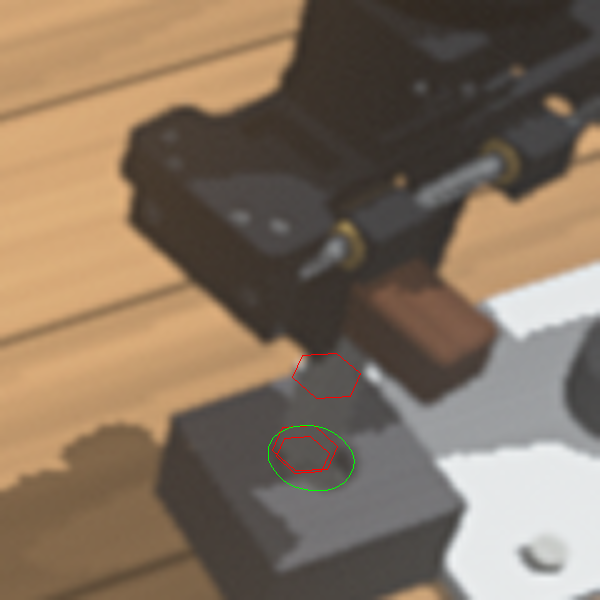

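```bash
python3 - <<'E'
from h import *
f=grab("scene"); im=f["color"][160:210,355:410,::-1].astype(float)
im=np.clip(im*2.2-60,0,255).astype(np.uint8)
cv2.imwrite("pics/s11.png",cv2.resize(im,None,fx=12,fy=12,interpolation=cv2.INTER_CUBIC))
print((proj(f,[[.549,.0665,.05],[.5483,.0628,.0526]])-[355,160])*12+6)
E
```

```text
[[325.3454115  377.35568356]
 [306.33220175 370.87013191]]
```

View pics/s11.png

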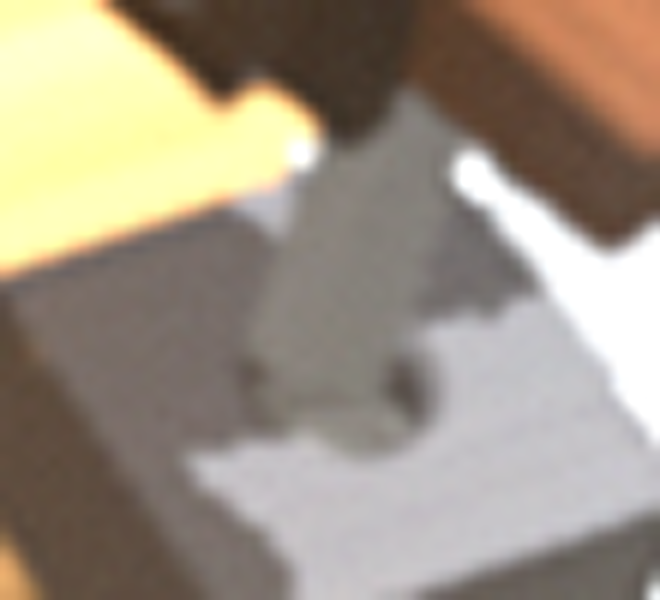

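```bash
python3 -m crank '[{"linear":[-0.01,0.055,0],"spin":0,"claw":-1},{"linear":[0,0,0],"spin":0,"claw":-1}]' 35; python3 -c "
from h import *
st()"; python3 -m crank '[{"linear":[0,0,0.05],"spin":0,"claw":-1},{"linear":[0,0,0.05],"spin":0,"claw":-1}]' 35;python3 -c "
from h import *
st()"
```

```text
clock: 10.75
tool_pos: [0.5451, 0.07, 0.2961]
orientation: [-179.2, 1.0, -168.1]
wrist_force: [1.3, -0.6, -3.3]
finger_gap: 0.0298
t 10.75 tcp [0.5451 0.07   0.2961] grasp [0.548  0.0685 0.1491] rpy [-179.19    0.96 -168.12] tilt_deg world xy [ 1.11 -0.59] radial 1.02 F [ 1.3 -0.6 -3.3] M [ 0.08 -0.13  0.04] gap 0.0298
clock: 10.95
tool_pos: [0.5458, 0.0704, 0.2894]
orientation: [-179.2, 1.1, -168.1]
wrist_force: [-0.0, 0.0, -3.9]
finger_gap: 0.0296
t 10.95 tcp [0.5458 0.0704 0.2894] grasp [0.549  0.0688 0.1424] rpy [-179.17    1.11 -168.08] tilt_deg world xy [ 1.25 -0.59] radial 1.17 F [-0.   0.  -3.9] M [ 0.12 -0.08 -0.02] gap 0.0296
```

```bash
python3 -m crank '[{"linear":[0.025,-0.01,0],"spin":0,"claw":-1},{"linear":[0,0,0.04],"spin":0,"claw":-1},{"linear":[0,0,0],"spin":0,"claw":-1}]' 35; python3 -c "
from h import *
st()
f=grab('scene'); im=f['color'][160:210,355:410,::-1].astype(float)
im=np.clip(im*2.2-60,0,255).astype(np.uint8)
cv2.imwrite('pics/s12.png',cv2.resize(im,None,fx=12,fy=12,interpolation=cv2.INTER_CUBIC))"
```

```text
clock: 11.25
tool_pos: [0.5441, 0.0692, 0.2855]
orientation: [-179.2, 1.1, -168.1]
wrist_force: [1.3, 0.2, -4.1]
finger_gap: 0.0295
t 11.25 tcp [0.5441 0.0692 0.2855] grasp [0.5473 0.0676 0.1385] rpy [-179.16    1.11 -168.07] tilt_deg world xy [ 1.25 -0.59] radial 1.17 F [ 1.3  0.2 -4.1] M [ 0.1  -0.34  0.03] gap 0.0295
```

View pics/s12.png

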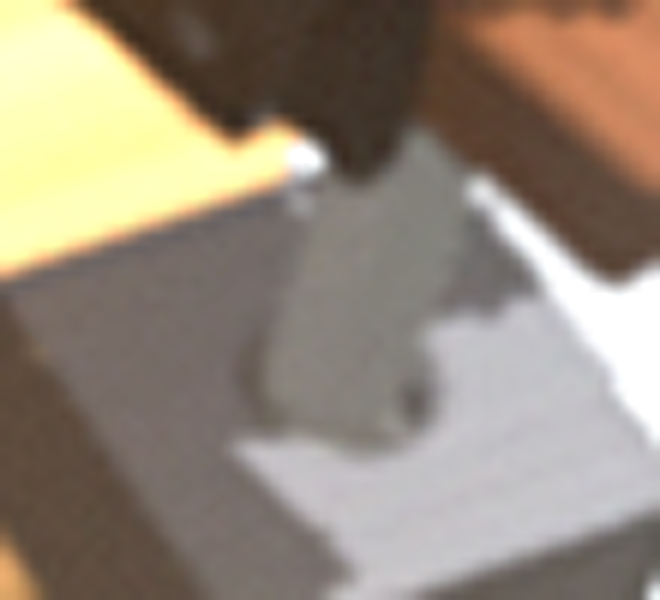

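```bash
python3 -m crank '[{"linear":[-0.018,0.006,0],"spin":0,"claw":-1},{"linear":[0,0,0.03],"spin":0,"claw":-1},{"linear":[0,0,0],"spin":0,"claw":-1}]' 35; python3 -c "
from h import *
st()";  python3 -m crank '[{"linear":[0,0,0.03],"spin":0,"claw":-1},{"linear":[0,0,0],"spin":0,"claw":-1}]' 35; python3 -c "
from h import *
st()"
```

```text
clock: 11.6
tool_pos: [0.5454, 0.0698, 0.2833]
orientation: [-179.2, 1.1, -168.1]
wrist_force: [-0.3, -0.9, -3.1]
finger_gap: 0.0294
t 11.6 tcp [0.5454 0.0698 0.2833] grasp [0.5486 0.0683 0.1363] rpy [-179.17    1.08 -168.08] tilt_deg world xy [ 1.22 -0.59] radial 1.14 F [-0.3 -0.9 -3.1] M [ 0.08 -0.09 -0.03] gap 0.0294
clock: 11.8
tool_pos: [0.5454, 0.0698, 0.2807]
orientation: [-179.2, 1.0, -168.1]
wrist_force: [-0.1, 0.9, -4.9]
finger_gap: 0.03
t 11.8 tcp [0.5454 0.0698 0.2807] grasp [0.5484 0.0683 0.1338] rpy [-179.17    1.05 -168.08] tilt_deg world xy [ 1.19 -0.6 ] radial 1.11 F [-0.1  0.9 -4.9] M [ 0.12 -0.14  0.02] gap 0.03
```

```bash
for i in 1; do python3 -m crank '[{"linear":[0,0,0.03],"spin":0,"claw":-1},{"linear":[0,0,0],"spin":0,"claw":-1}]' 35 >/dev/null; python3 -c "
from h import *
st()";  python3 -m crank '[{"linear":[0,0,0.02],"spin":0,"claw":-1},{"linear":[0,0,0],"spin":0,"claw":-1}]' 35 >/dev/null; python3 -c "
from h import *
st()"; done
```

```text
t 12.0 tcp [0.5453 0.0698 0.2782] grasp [0.5484 0.0683 0.1312] rpy [-179.17    1.03 -168.08] tilt_deg world xy [ 1.18 -0.6 ] radial 1.09 F [-0.2 -0.5 -3.9] M [ 0.05 -0.11  0.01] gap 0.0295
t 12.2 tcp [0.5454 0.0698 0.2765] grasp [0.5484 0.0682 0.1295] rpy [-179.17    1.03 -168.08] tilt_deg world xy [ 1.18 -0.6 ] radial 1.09 F [ 0.6 -0.2 -3.5] M [ 0.11 -0.09 -0.02] gap 0.0297
```

```bash
python3 -m crank '[{"linear":[0,0,0.02],"spin":0,"claw":-1},{"linear":[0,0,0],"spin":0,"claw":-1}]' 35 >/dev/null; python3 -c "
from h import *
st()";  python3 -m crank '[{"linear":[0,0,0.02],"spin":0,"claw":-1},{"linear":[0,0,0],"spin":0,"claw":-1}]' 35 >/dev/null; python3 -c "
from h import *
st()"
```

```text
t 12.4 tcp [0.5456 0.0697 0.2751] grasp [0.5488 0.0681 0.1282] rpy [-179.15    1.07 -168.08] tilt_deg world xy [ 1.22 -0.61] radial 1.13 F [ 0.7 -0.5 -3.5] M [ 0.02 -0.17  0.05] gap 0.0295
t 12.6 tcp [0.546  0.0696 0.2741] grasp [0.5492 0.068  0.1272] rpy [-179.12    1.12 -168.06] tilt_deg world xy [ 1.27 -0.63] radial 1.18 F [-0.6 -1.1 -3.1] M [-0.02 -0.02  0.04] gap 0.0295
```

```bash
python3 -m crank '[{"linear":[0,0,0.02],"spin":0,"claw":-1},{"linear":[0,0,0],"spin":0,"claw":-1}]' 35 >/dev/null; python3 -c "
from h import *
st()";  python3 -m crank '[{"linear":[0,0,0.02],"spin":0,"claw":-1},{"linear":[0,0,0],"spin":0,"claw":-1}]' 35 >/dev/null; python3 -c "
from h import *
st()"
```

```text
t 12.8 tcp [0.5463 0.0695 0.2738] grasp [0.5497 0.0679 0.1268] rpy [-179.12    1.16 -168.07] tilt_deg world xy [ 1.32 -0.62] radial 1.23 F [-1.2 -0.1 -1.7] M [ 0.01  0.24 -0.02] gap 0.0297
t 13.0 tcp [0.5466 0.0696 0.2737] grasp [0.5501 0.068  0.1267] rpy [-179.11    1.2  -168.07] tilt_deg world xy [ 1.35 -0.62] radial 1.27 F [-1.9 -1.1 -1.3] M [-0.06  0.41  0.  ] gap 0.0298
```

```bash
python3 -m crank '[{"linear":[0.015,0.0,0],"spin":0,"claw":-1},{"linear":[0,0,0.03],"spin":-0.2,"claw":-1},{"linear":[0,0,0.03],"spin":-0.2,"claw":-1}]' 35 >/dev/null; python3 -c "
from h import *
st()";  python3 -m crank '[{"linear":[0,0,0.04],"spin":-0.2,"claw":-1},{"linear":[0,0,0.04],"spin":-0.2,"claw":-1}]' 35 >/dev/null; python3 -c "
from h import *
st()"
```

```text
t 13.3 tcp [0.5473 0.0697 0.2728] grasp [0.5516 0.0683 0.1258] rpy [-179.06    1.5  -165.57] tilt_deg world xy [ 1.69 -0.54] radial 1.6 F [-4.   0.8 12.9] M [ 0.2   0.84 -0.09] gap 0.03
t 13.5 tcp [0.5496 0.0705 0.2717] grasp [0.555  0.0694 0.1248] rpy [-179.01    1.89 -163.06] tilt_deg world xy [ 2.09 -0.4 ] radial 2.03 F [-3.3  0.7 10.6] M [ 0.36  0.63 -0.03] gap 0.0297
```

```bash
python3 -m crank '[{"linear":[0.065,0.0,-0.01],"spin":0,"claw":-1},{"linear":[0,0,0],"spin":0,"claw":-1}]' 35 >/dev/null; python3 -c "
from h import *
st()
f=grab('scene'); im=f['color'][140:210,345:420,::-1].astype(float)
im=np.clip(im*2-50,0,255).astype(np.uint8)
cv2.imwrite('pics/s13.png',cv2.resize(im,None,fx=8,fy=8,interpolation=cv2.INTER_CUBIC))"
```

```text
t 13.7 tcp [0.5458 0.0696 0.2728] grasp [0.5518 0.0688 0.126 ] rpy [-179.01    2.17 -163.01] tilt_deg world xy [ 2.37 -0.31] radial 2.31 F [ 1.9 -0.   0.1] M [ 0.16 -0.28  0.06] gap 0.0297
```

View pics/s13.png

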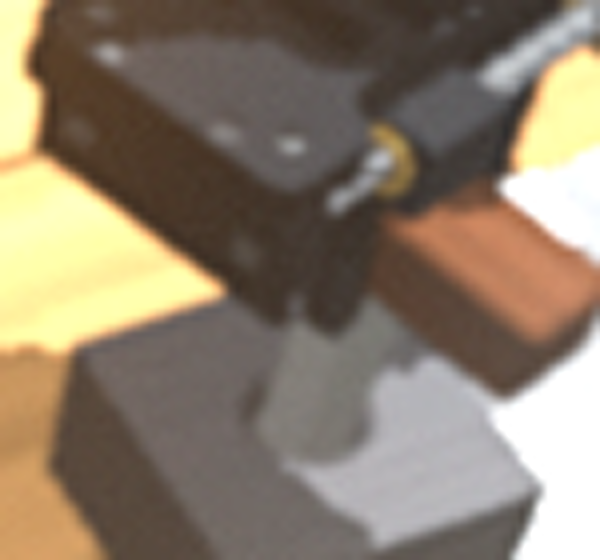

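```bash
python3 -m crank '[{"linear":[0.02,-0.01,0.02],"spin":0.1,"claw":-1},{"linear":[0.01,0,0.03],"spin":0.15,"claw":-1},{"linear":[0.01,0,0.03],"spin":0.15,"claw":-1}]' 35 >/dev/null; python3 -c "
from h import *
st()";  python3 -m crank '[{"linear":[0.01,0,0.03],"spin":0.15,"claw":-1},{"linear":[0.01,0,0.02],"spin":0.15,"claw":-1}]' 35 >/dev/null; python3 -c "
from h import *
st()"
```

```text
t 14.05 tcp [0.5464 0.069  0.2721] grasp [0.5537 0.0686 0.1253] rpy [-179.14    2.74 -165.57] tilt_deg world xy [ 2.87 -0.15] radial 2.83 F [-3.2  1.7 12.1] M [0.28 0.56 0.17] gap 0.0291
t 14.25 tcp [0.5463 0.0688 0.272 ] grasp [0.5541 0.0685 0.1252] rpy [-179.22    2.95 -167.46] tilt_deg world xy [ 3.05 -0.13] radial 3.01 F [-2.5 -0.6  7.7] M [0.12 0.53 0.14] gap 0.0296
```

```bash
python3 - <<'E'
from h import *
f=grab('scene'); im=f['color'][140:210,345:420,::-1].astype(float)
im=np.clip(im*2-50,0,255).astype(np.uint8); sc=8
im=cv2.resize(im,None,fx=sc,fy=sc,interpolation=cv2.INTER_CUBIC)
b=np.array([.549,.0665,.05])
for k,(lx,ly,col) in enumerate(((0,0,(0,255,0)),(3,0,(0,0,255)),(0,3,(255,0,0)))):
    P=np.array([b,b+[np.tan(np.radians(lx))*.04,np.tan(np.radians(ly))*.04,.04]])
    u=(proj(f,P)-[345,140])*sc+4+[23,10]
    d=u[1]-u[0]; print(lx,ly,np.degrees(np.arctan2(d[0],-d[1])))
    cv2.line(im,*[tuple(int(v) for v in q) for q in u],col,1)
cv2.imwrite('pics/s14.png',im)
E
```

```text
0 0 17.06467351003201
3 0 20.394464264102474
0 3 20.28478894986929
```

View pics/s14.png

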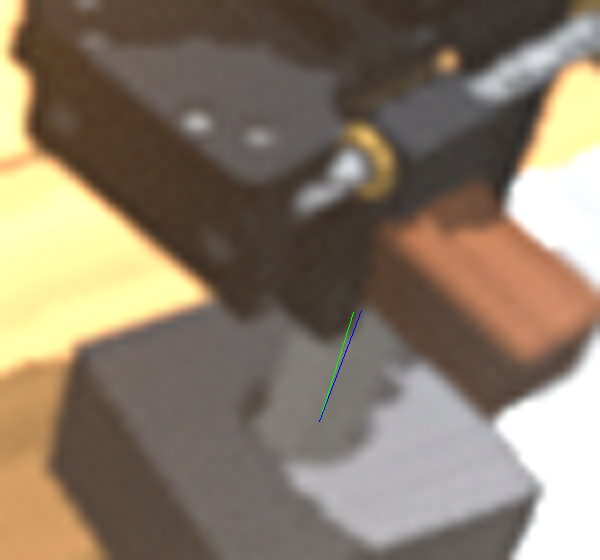

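```bash
python3 -m crank '[{"linear":[0.02,0,0.01],"spin":0.15,"claw":-1},{"linear":[0.01,0,0.02],"spin":0.15,"claw":-1},{"linear":[0.01,0,0.02],"spin":0.15,"claw":-1}]' 35 >/dev/null; python3 -c "
from h import *
st()";  python3 -m crank '[{"linear":[0.01,0,0.02],"spin":0.15,"claw":-1},{"linear":[0.01,0,0.02],"spin":0.15,"claw":-1},{"linear":[0.01,0,0.02],"spin":0.15,"claw":-1}]' 35 >/dev/null; python3 -c "
from h import *
st()"
```

```text
t 14.6 tcp [0.545  0.0682 0.272 ] grasp [0.5535 0.0679 0.1252] rpy [-179.33    3.25 -170.33] tilt_deg world xy [ 3.31 -0.12] radial 3.27 F [-2.3  0.1  9.1] M [0.25 0.37 0.11] gap 0.0295
t 14.9 tcp [0.5444 0.0679 0.2719] grasp [0.5535 0.0675 0.1252] rpy [-179.45    3.5  -173.17] tilt_deg world xy [ 3.54 -0.13] radial 3.5 F [-2.9  0.7  9.2] M [0.1  0.56 0.16] gap 0.0299
```

```bash
python3 -m crank '[{"linear":[0.02,0,-0.02],"spin":0,"claw":-1},{"linear":[0,0,0],"spin":0,"claw":-1}]' 35 >/dev/null; python3 -c "
from h import *
st()
for i in range(5): grab('wrist') if i==0 else grab('top'); s=robot.observe(); print(s['wrist_force'].round(1),s['torque'].round(2))"
```

```text
t 15.1 tcp [0.5424 0.0676 0.2729] grasp [0.5514 0.0673 0.1262] rpy [-179.46    3.46 -173.21] tilt_deg world xy [ 3.5  -0.13] radial 3.46 F [1.2 1.  3.9] M [ 0.29 -0.27  0.03] gap 0.0294
[-0.1  0.9  1.7] [ 0.26 -0.17  0.02]
[-0.9  0.   1.4] [ 0.24 -0.19  0.02]
[-0.7  0.9  3.2] [ 0.32 -0.2   0.06]
[0.3 1.  2.5] [ 0.22 -0.18  0.02]
[1.4 0.7 2.8] [ 0.28 -0.2   0.04]
```

```bash
python3 -m crank '[{"linear":[0.0,0.012,0],"spin":-0.15,"claw":-1},{"linear":[0.005,0,0.01],"spin":-0.15,"claw":-1},{"linear":[0.005,0,0.01],"spin":-0.15,"claw":-1}]' 35 >/dev/null; python3 -c "
from h import *
st()";  python3 -m crank '[{"linear":[0.005,0,0.01],"spin":-0.15,"claw":-1},{"linear":[0.005,0,0.015],"spin":-0.15,"claw":-1}]' 35 >/dev/null; python3 -c "
from h import *
st()"
```

```text
t 15.65 tcp [0.5426 0.0683 0.2724] grasp [0.5519 0.0679 0.1257] rpy [-179.23    3.53 -170.3 ] tilt_deg world xy [ 3.6  -0.16] radial 3.55 F [-0.3  0.9  5.5] M [ 0.33  0.   -0.08] gap 0.0296
t 15.85 tcp [0.5427 0.0685 0.272 ] grasp [0.5522 0.0682 0.1253] rpy [-179.15    3.61 -168.35] tilt_deg world xy [ 3.71 -0.1 ] radial 3.67 F [-1.3  2.1  7.4] M [ 0.26  0.07 -0.03] gap 0.0298
```

```bash
python3 -m crank '[{"linear":[0.012,0.008,0.01],"spin":-0.15,"claw":-1},{"linear":[0.005,0,0.01],"spin":-0.15,"claw":-1},{"linear":[0.005,0,0.01],"spin":-0.15,"claw":-1}]' 35 >/dev/null; python3 -c "
from h import *
st()";  python3 -m crank '[{"linear":[0.01,0,0.01],"spin":-0.15,"claw":-1},{"linear":[0.01,0,0.01],"spin":-0.15,"claw":-1},{"linear":[0.01,0,0.01],"spin":-0.15,"claw":-1}]' 35 >/dev/null; python3 -c "
from h import *
st()"
```

```text
t 16.15 tcp [0.5418 0.0688 0.2716] grasp [0.5517 0.0686 0.1249] rpy [-178.96    3.7  -165.42] tilt_deg world xy [ 3.84 -0.08] radial 3.8 F [-0.4  0.9  5. ] M [ 0.26  0.11 -0.01] gap 0.0293
t 16.45 tcp [0.5405 0.0686 0.2705] grasp [0.5507 0.0686 0.1238] rpy [-178.79    3.81 -162.48] tilt_deg world xy [ 3.99 -0.01] radial 3.96 F [-0.1  0.9  4.2] M [ 0.45 -0.23  0.05] gap 0.0294
```

```bash
python3 -m crank '[{"linear":[0.00,0.008,0.02],"spin":-0.15,"claw":-1},{"linear":[0.0,0,0.02],"spin":-0.15,"claw":-1}]' 35 >/dev/null; python3 -c "
from h import *
st()";  python3 -m crank '[{"linear":[0.0,0,0.02],"spin":-0.15,"claw":-1},{"linear":[0.0,0,0.02],"spin":-0.15,"claw":-1}]' 35 >/dev/null; python3 -c "
from h import *
st()"
```

```text
t 16.65 tcp [0.5408 0.0692 0.268 ] grasp [0.5512 0.0691 0.1214] rpy [-178.62    3.82 -160.49] tilt_deg world xy [ 4.06 -0.02] radial 4.02 F [-0.3  0.7  6. ] M [0.35 0.11 0.02] gap 0.0293
t 16.85 tcp [0.5405 0.0693 0.2644] grasp [0.5506 0.0692 0.1177] rpy [-178.53    3.68 -158.51] tilt_deg world xy [ 3.96 -0.02] radial 3.92 F [0.1 1.2 0.3] M [ 0.32 -0.13 -0.  ] gap 0.0296
```

It dropped into the socket at a yaw of about -160°. Now I'll go down to the bottom.

```bash
python3 -m crank '[{"linear":[0.00,0,0.02],"spin":0,"claw":-1},{"linear":[0.0,0,0.02],"spin":0,"claw":-1}]' 35 >/dev/null; python3 -c "
from h import *
st()";  python3 -m crank '[{"linear":[0.0,0,0.015],"spin":0,"claw":-1},{"linear":[0.0,0,0.015],"spin":0,"claw":-1}]' 35 >/dev/null; python3 -c "
from h import *
st()"
```

```text
t 17.05 tcp [0.5406 0.0693 0.2608] grasp [0.5507 0.0692 0.1141] rpy [-178.52    3.67 -158.46] tilt_deg world xy [ 3.95 -0.03] radial 3.92 F [-2.1  0.6 14.4] M [0.36 0.08 0.07] gap 0.0294
t 17.25 tcp [0.5413 0.0695 0.2608] grasp [0.5515 0.0694 0.1142] rpy [-178.53    3.7  -158.46] tilt_deg world xy [ 3.98 -0.01] radial 3.95 F [-4.6  1.8 12.8] M [0.34 0.62 0.02] gap 0.0294
```

```bash
python3 -m crank '[{"linear":[0.012,0,-0.013],"spin":0,"claw":-1},{"linear":[0.0,0,0],"spin":0,"claw":-1},{"linear":[0.0,0,0],"spin":0,"claw":-1}]' 35 >/dev/null; python3 -c "
from h import *
st()
f=grab('scene'); save(f,'s15',(310,100,430,220),5); st()"
```

```text
t 17.55 tcp [0.5401 0.0691 0.261 ] grasp [0.5503 0.0691 0.1143] rpy [-178.53    3.68 -158.46] tilt_deg world xy [ 3.96 -0.01] radial 3.92 F [0.2 1.1 4.8] M [ 0.38 -0.19  0.03] gap 0.0296
t 17.6 tcp [0.5401 0.0691 0.261 ] grasp [0.5502 0.0691 0.1143] rpy [-178.54    3.67 -158.46] tilt_deg world xy [ 3.95 -0.01] radial 3.91 F [-0.   1.5  2.5] M [ 0.32 -0.25  0.13] gap 0.0297
```

View pics/s15.png

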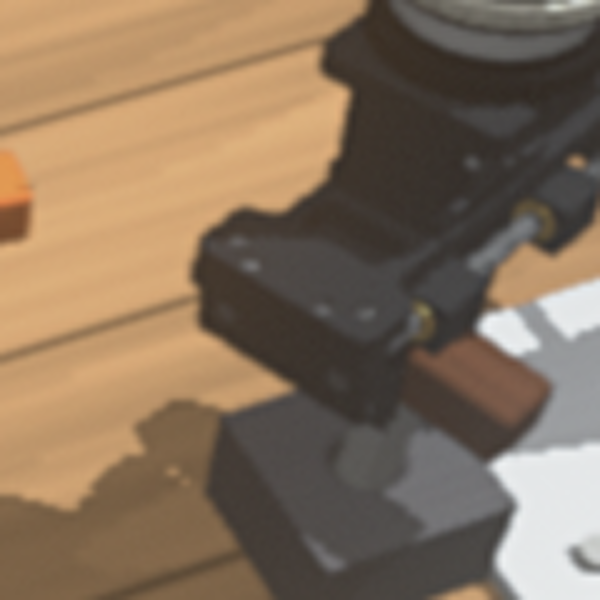

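```bash
python3 -m crank '[{"linear":[0,0,0],"spin":0,"claw":0.3},{"linear":[0.0,0,0],"spin":0,"claw":0.3},{"linear":[0.0,0,0],"spin":0,"claw":0.3},{"linear":[0.0,0,0],"spin":0,"claw":0.3},{"linear":[0.0,0,-0.1],"spin":0,"claw":0.3},{"linear":[0.0,0,-0.3],"spin":0,"claw":0.5},{"linear":[0.0,0,-0.5],"spin":0,"claw":0.8},{"linear":[0.0,0,-0.3],"spin":0,"claw":0.8},{"linear":[0.0,0,0],"spin":0,"claw":1}]' 35 >/dev/null; python3 -c "
from h import *
st()
f=grab('scene'); save(f,'s16',(310,80,450,220),4); f=grab('wrist'); save(f,'w16')"
```

```text
t 18.5 tcp [0.5319 0.0684 0.351 ] grasp [0.5406 0.068  0.2042] rpy [-178.62    3.09 -158.48] tilt_deg world xy [ 3.38 -0.15] radial 3.33 F [1.4 0.8 0.3] M [ 0.03 -0.08  0.  ] gap 0.0851
```

View pics/s16.png

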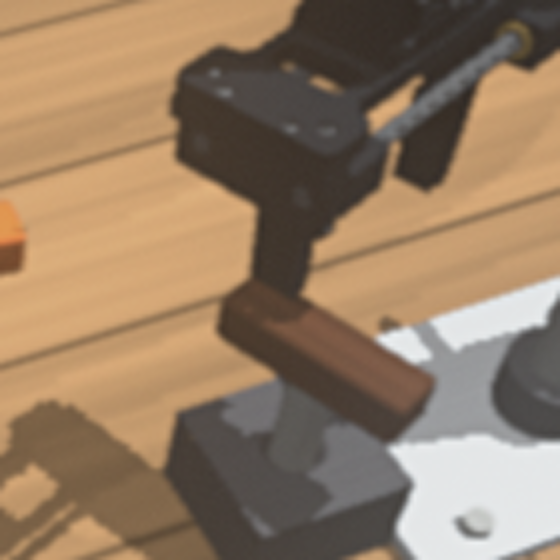

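View pics/w16.png

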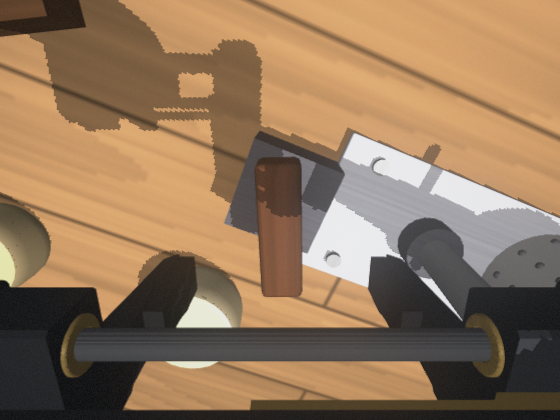

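```bash
python3 -m crank '[{"linear":[-0.6,-0.24,0],"spin":0,"claw":1},{"linear":[-0.6,-0.24,0],"spin":0,"claw":1},{"linear":[0,0,0],"spin":0,"claw":1}]' 35 >/dev/null; python3 -c "
from h import *
st()"
python3 -m crank '[{"linear":[0.2,0.08,0],"spin":0,"claw":1},{"linear":[0.2,0.08,0],"spin":0,"claw":1},{"linear":[0.2,0.08,0],"spin":0,"claw":1},{"linear":[0.2,0.08,0],"spin":0,"claw":1},{"linear":[0.2,0.08,0],"spin":0,"claw":1},{"linear":[0,0,0],"spin":0,"claw":1}]' 35 >/dev/null; python3 -c "
from h import *
st()"
```

```text
t 18.9 tcp [0.6247 0.0675 0.3425] grasp [0.6303 0.0669 0.1956] rpy [-178.98    1.93 -158.47] tilt_deg world xy [ 2.17 -0.24] radial 2.13 F [-0.6  0.3 -0.4] M [ 0.13 -0.11  0.02] gap 0.0881
t 19.5 tcp [0.5356 0.0673 0.3246] grasp [0.5374 0.0664 0.1776] rpy [-179.43    0.51 -158.52] tilt_deg world xy [ 0.68 -0.35] radial 0.63 F [ 0.   0.2 -0.4] M [ 0.12 -0.15  0.04] gap 0.088
```

```bash
cat > bar.py <<'E'
from h import *
np.set_printoptions(precision=4,suppress=True)
def bar(ztop=.128):
    R,p,g=st(); f=grab("wrist")
    for r in finder.masks_of(f,"key_grip"):
        m=r["mask"].astype(np.uint8)
        b=cv2.minAreaRect(np.argwhere(m)[:,::-1].astype(np.float32)); P=plane(f,cv2.boxPoints(b),ztop)
        e=max([P[1]-P[0],P[2]-P[1]],key=np.linalg.norm); c=P.mean(0)
        if np.hypot(c[0]-.55,c[1]-.068)<.05:
            t=R.T@(np.array([c[0],c[1],ztop-.013])-g)
            print(r["p"],"centre",c,"len",np.linalg.norm(P[1]-P[0]),np.linalg.norm(P[2]-P[1]),"ang",np.degrees(np.arctan2(e[1],e[0]))%180,"tool-go",t)
    return f
if __name__=="__main__":
    import sys
    f=bar(); save(f,sys.argv[1])
E
python3 bar.py w17
```

```text
t 19.5 tcp [0.5356 0.0673 0.3246] grasp [0.5374 0.0664 0.1776] rpy [-179.43    0.51 -158.52] tilt_deg world xy [ 0.68 -0.35] radial 0.63 F [ 0.   0.2 -0.4] M [ 0.12 -0.15  0.04] gap 0.088
0.94 centre [0.5444 0.0652 0.128 ] len 0.02875031744105241 0.1008403917830552 ang 23.477659206292476 tool-go [-0.0055 -0.0031  0.0627]
```

View pics/w17.png

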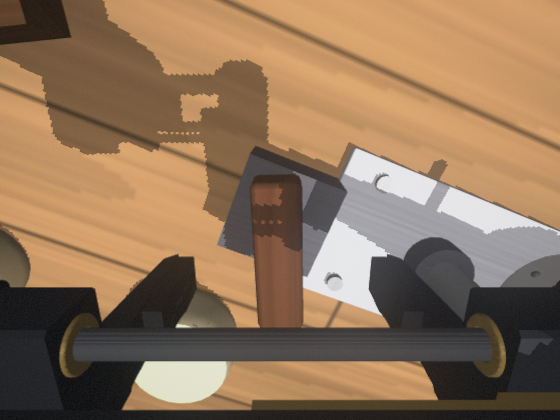

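```bash
python3 -m crank '[{"linear":[-0.075,-0.04,0],"spin":-0.3,"claw":1},{"linear":[0,0,0.2],"spin":0,"claw":1},{"linear":[0,0,0.2],"spin":0,"claw":1},{"linear":[0,0,0],"spin":0,"claw":1}]' 35 >/dev/null;python3 bar.py w18
```

```text
t 20.0 tcp [0.5462 0.0663 0.2927] grasp [0.5485 0.0655 0.1457] rpy [-179.33    0.71 -156.77] tilt_deg world xy [ 0.92 -0.33] radial 0.87 F [ 0.1  0.4 -1.1] M [ 0.12 -0.04 -0.01] gap 0.088
0.93 centre [0.5373 0.0632 0.128 ] len 0.02820951987283311 0.08549319002962533 ang 25.25595408544565 tool-go [0.0116 0.0027 0.0305]
```

View pics/w18.png

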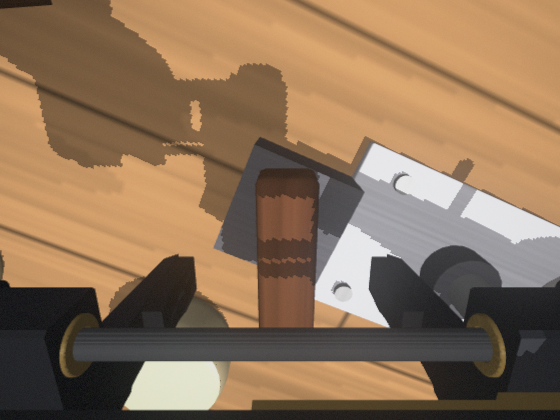

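```bash
python3 -m crank '[{"linear":[0.03,0.03,0.15],"spin":0,"claw":1},{"linear":[0,0,0.15],"spin":0,"claw":1},{"linear":[0,0,0.1],"spin":0,"claw":1},{"linear":[0,0,0],"spin":0,"claw":1}]' 35 >/dev/null;python3 bar.py w19
```

```text
t 20.5 tcp [0.5447 0.0676 0.2628] grasp [0.5476 0.0668 0.1158] rpy [-179.26    0.93 -156.79] tilt_deg world xy [ 1.15 -0.31] radial 1.1 F [-0.1 -0.4 -0.9] M [ 0.11 -0.1   0.01] gap 0.0878
0.73 centre [0.5443 0.0658 0.128 ] len 0.027288881802828246 0.10269706469241488 ang 25.37839129331795 tool-go [0.0035 0.0004 0.0007]
```

View pics/w19.png

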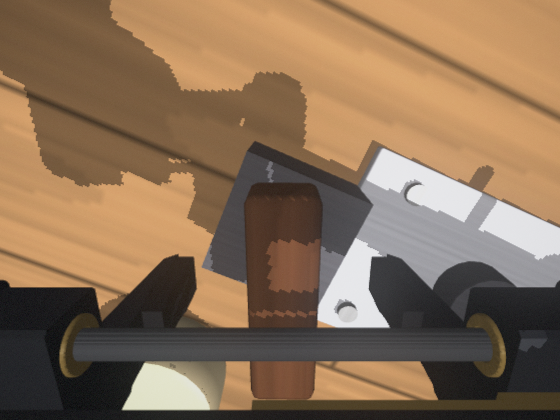

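```bash
python3 -m crank '[{"linear":[0,0,0],"spin":0,"claw":-1},{"linear":[0,0,0],"spin":0,"claw":-1},{"linear":[0,0,0],"spin":0,"claw":-1},{"linear":[0,0,0],"spin":0,"claw":-1},{"linear":[0,0,0],"spin":0,"claw":-1},{"linear":[0,0,0],"spin":0,"claw":-1},{"linear":[0,0,0],"spin":0,"claw":-1},{"linear":[0,0,0],"spin":0,"claw":-1},{"linear":[0,0,0],"spin":0,"claw":-1}]' 30 >/dev/null;python3 -c "
from h import *
st()
f=grab('scene'); save(f,'s20',(330,120,430,220),6);st()"
```

```text
t 21.5 tcp [0.5462 0.0679 0.2661] grasp [0.5499 0.0673 0.1191] rpy [-179.2     1.24 -156.81] tilt_deg world xy [ 1.46 -0.25] radial 1.42 F [ 0.3 -0.4  0.1] M [ 0.11 -0.09  0.03] gap 0.0298
t 21.55 tcp [0.5462 0.0679 0.2661] grasp [0.5499 0.0672 0.1191] rpy [-179.19    1.25 -156.8 ] tilt_deg world xy [ 1.46 -0.25] radial 1.42 F [0.1 0.3 0.4] M [ 0.21 -0.14  0.03] gap 0.03
```

View pics/s20.png

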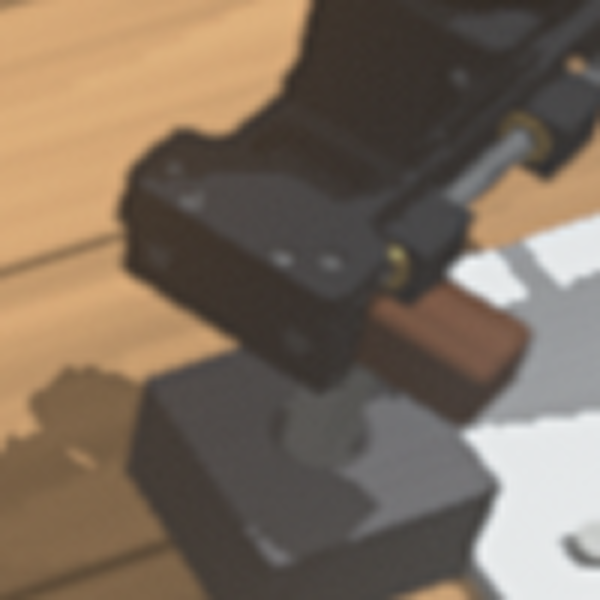

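```bash
python3 -m crank '[{"linear":[0,0,0.02],"spin":0,"claw":-1},{"linear":[0,0,0.02],"spin":0,"claw":-1}]' 30 >/dev/null;python3 -c "
from h import *
st()"; python3 -m crank '[{"linear":[0,0,0.02],"spin":0,"claw":-1}]' 30 >/dev/null;python3 -c "
from h import *
st()"
```

```text
t 21.75 tcp [0.5472 0.0682 0.266 ] grasp [0.5513 0.0677 0.119 ] rpy [-179.19    1.38 -156.82] tilt_deg world xy [ 1.59 -0.21] radial 1.55 F [-4.4  0.4 10.3] M [ 0.25  0.8  -0.  ] gap 0.03
t 21.85 tcp [0.5474 0.0683 0.266 ] grasp [0.5514 0.0678 0.119 ] rpy [-179.2     1.37 -156.81] tilt_deg world xy [ 1.58 -0.2 ] radial 1.54 F [-4.2 -0.   9.4] M [0.18 0.82 0.02] gap 0.0298
```

```bash
python3 -m crank '[{"linear":[0.015,0,-0.008],"spin":0,"claw":-1},{"linear":[0,0,0],"spin":0.3,"claw":-1},{"linear":[0,0,0],"spin":0.3,"claw":-1},{"linear":[0,0,0],"spin":0.3,"claw":-1},{"linear":[0,0,0],"spin":0.3,"claw":-1}]' 30 >/dev/null;python3 -c "
from h import *
st()"; python3 -m crank '[{"linear":[0,0,0],"spin":0.4,"claw":-1},{"linear":[0,0,0],"spin":0.4,"claw":-1},{"linear":[0,0,0],"spin":0.4,"claw":-1},{"linear":[0,0,0],"spin":0.4,"claw":-1}]' 30 >/dev/null;python3 -c "
from h import *
st()"
```

```text
t 22.35 tcp [0.5459 0.0677 0.2661] grasp [0.5499 0.0671 0.1191] rpy [-179.33    1.46 -164.18] tilt_deg world xy [ 1.58 -0.24] radial 1.54 F [-0.4  1.2  0.7] M [0.08 0.02 0.14] gap 0.0299
t 22.75 tcp [0.5458 0.0675 0.2661] grasp [0.5499 0.0666 0.1191] rpy [-179.52    1.55 -174.06] tilt_deg world xy [ 1.6  -0.32] radial 1.55 F [-0.1  0.4  1.6] M [-0.01  0.02  0.1 ] gap 0.0298
```

```bash
python3 -m crank '[{"linear":[0,0,0],"spin":0.4,"claw":-1},{"linear":[0,0,0],"spin":0.4,"claw":-1},{"linear":[0,0,0],"spin":0.4,"claw":-1},{"linear":[0,0,0],"spin":0.4,"claw":-1},{"linear":[0,0,0],"spin":0.4,"claw":-1}]' 30 >/dev/null;python3 -c "
from h import *
st()"; python3 -m crank '[{"linear":[0,0,0],"spin":0.4,"claw":-1},{"linear":[0,0,0],"spin":0.4,"claw":-1},{"linear":[0,0,0],"spin":0.4,"claw":-1},{"linear":[0,0,0],"spin":0.4,"claw":-1}]' 30 >/dev/null;python3 -c "
from h import *
st()"
```

```text
t 23.25 tcp [0.5456 0.0671 0.2661] grasp [0.5497 0.066  0.1191] rpy [-179.76    1.63  173.58] tilt_deg world xy [ 1.59 -0.42] radial 1.52 F [-0.5  0.4  1.6] M [-0.01  0.05  0.09] gap 0.0302
t 23.65 tcp [0.5453 0.0669 0.2661] grasp [0.5493 0.0656 0.1191] rpy [-179.96    1.64  163.69] tilt_deg world xy [ 1.56 -0.5 ] radial 1.49 F [-0.6  0.1  1. ] M [0.01 0.05 0.08] gap 0.03
```

```bash
python3 -m crank '[{"linear":[0,0.01,0],"spin":0.4,"claw":-1},{"linear":[0,0,0],"spin":0.4,"claw":-1},{"linear":[0,0,0],"spin":0.4,"claw":-1}]' 30 >/dev/null;python3 -c "
from h import *
st()"; python3 -m crank '[{"linear":[0,0,0],"spin":0.3,"claw":-1},{"linear":[0,0,0],"spin":0.3,"claw":-1},{"linear":[0,0,0],"spin":0.3,"claw":-1}]' 30 >/dev/null;python3 -c "
from h import *
st()"
```

```text
t 23.95 tcp [0.5452 0.067  0.2661] grasp [0.5491 0.0654 0.1192] rpy [179.97   1.64 156.3 ] tilt_deg world xy [ 1.51 -0.63] radial 1.42 F [-0.4  0.6  1.7] M [0.05 0.05 0.14] gap 0.0293
t 24.25 tcp [0.545  0.067  0.2661] grasp [0.5488 0.0652 0.1192] rpy [179.87   1.62 150.78] tilt_deg world xy [ 1.48 -0.68] radial 1.38 F [-1.2  0.8  1.2] M [0.13 0.15 0.53] gap 0.03
```

```bash
python3 -m crank '[{"linear":[0,0,0],"spin":0.1,"claw":-1}]' 30 >/dev/null;python3 -c "
from h import *
st()"; python3 -m crank '[{"linear":[0,0,0],"spin":0.1,"claw":-1},{"linear":[0,0,0],"spin":0,"claw":-1}]' 30 >/dev/null;python3 -c "
from h import *
st()"
```

```text
t 24.35 tcp [0.5449 0.0671 0.2661] grasp [0.5487 0.0653 0.1192] rpy [179.87   1.62 150.23] tilt_deg world xy [ 1.47 -0.7 ] radial 1.38 F [-1.3  0.7  0.4] M [0.16 0.03 0.62] gap 0.0301
t 24.55 tcp [0.5449 0.0672 0.2661] grasp [0.5487 0.0653 0.1192] rpy [179.88   1.64 149.74] tilt_deg world xy [ 1.48 -0.72] radial 1.38 F [-0.4  0.6  1.6] M [0.13 0.1  0.59] gap 0.0297
```

The torque rose from 0.12 to about 0.6 N m and holds there, so the screw is tight. Now I'll let go and retreat upward.

```bash
python3 -m crank '[{"linear":[0,0,0],"spin":0,"claw":0.3},{"linear":[0.0,0,0],"spin":0,"claw":0.3},{"linear":[0.0,0,0],"spin":0,"claw":0.3},{"linear":[0.0,0,0],"spin":0,"claw":0.6},{"linear":[0.0,0,0],"spin":0,"claw":0.6},{"linear":[0.0,0,-0.1],"spin":0,"claw":0.8},{"linear":[0.0,0,-0.3],"spin":0,"claw":1},{"linear":[0.0,0,-0.5],"spin":0,"claw":1},{"linear":[0.0,0,-0.5],"spin":0,"claw":1},{"linear":[0.0,0,-0.3],"spin":0,"claw":1},{"linear":[0.0,0,0],"spin":0,"claw":1}]' >/dev/null; python3 -c "
from bar import *
f=bar(); save(f,'w21')
f=grab('scene'); save(f,'s21',(300,60,460,220),4)
f=grab('top'); save(f,'t21')"
```

```text
t 25.65 tcp [0.541  0.0681 0.3984] grasp [0.5445 0.0663 0.2514] rpy [179.93   1.53 149.54] tilt_deg world xy [ 1.36 -0.71] radial 1.26 F [-0.7 -0.3  0.5] M [ 0.02 -0.22 -0.04] gap 0.088
0.8 centre [0.5454 0.0668 0.128 ] len 0.028919297540432612 0.101324285218225 ang 151.6562614047592 tool-go [0.0032 0.0007 0.1364]
```

View pics/s21.png

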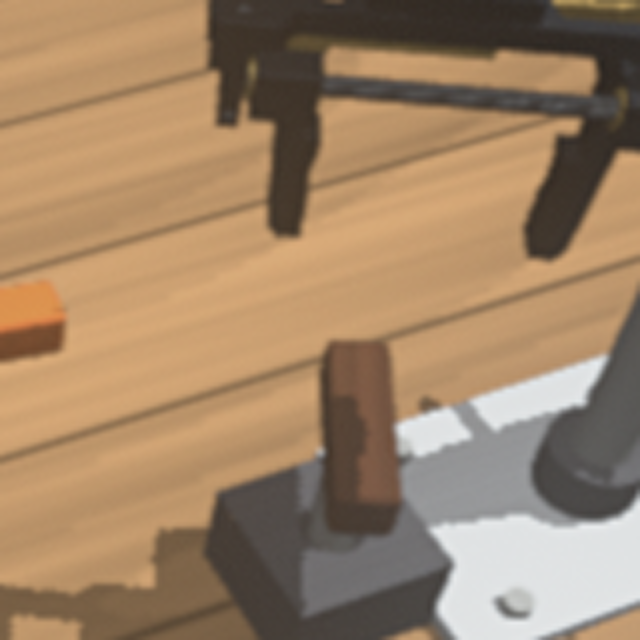

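View pics/w21.png

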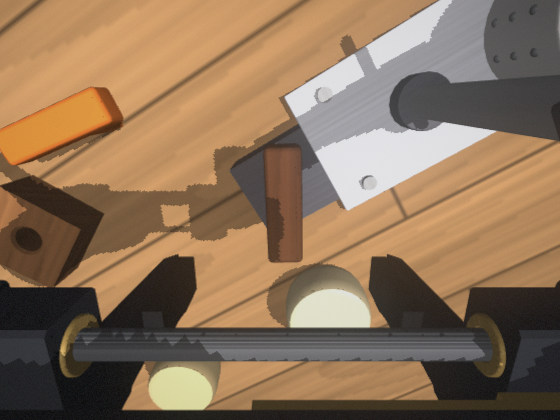

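The key stands seated, and the bar turned about 52° clockwise between the two released states. I can't be sure the screw was under 0.45 rad when the key first seated, because the search may have dragged it. There is plenty of time, so with the key seated I'll back the screw off and then re-tighten it. That makes step 1 certain either way.

```bash
python3 -m crank '[{"linear":[0.04,0.01,0.3],"spin":-0.3,"claw":1},{"linear":[0,0,0.3],"spin":0,"claw":1},{"linear":[0,0,0.3],"spin":0,"claw":1},{"linear":[0,0,0.3],"spin":0,"claw":1},{"linear":[0,0,0],"spin":0,"claw":1}]' >/dev/null; python3 bar.py w22
```

```text
t 26.35 tcp [0.5341 0.0685 0.2895] grasp [0.5338 0.0663 0.1425] rpy [-179.21    0.31  151.42] tilt_deg world xy [-0.11 -0.84] radial -0.21 F [0.1 0.6 0.3] M [ 0.08 -0.07  0.03] gap 0.0883
0.61 centre [0.5443 0.0683 0.128 ] len 0.028718079428044937 0.10444888099970796 ang 153.9644092776356 tool-go [-0.0081  0.0071  0.0274]
```

View pics/w22.png

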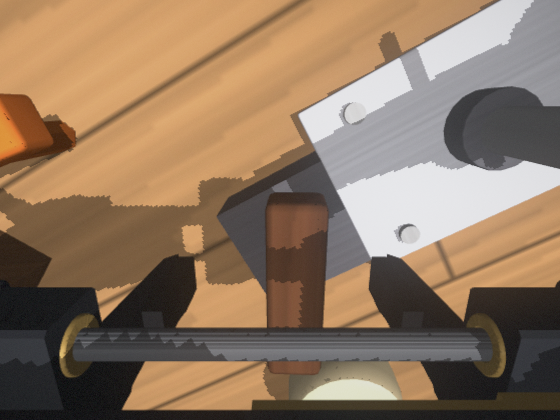

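```bash
python3 -m crank '[{"linear":[-0.11,0.08,0],"spin":-0.15,"claw":1},{"linear":[0,0,0.18],"spin":0,"claw":1},{"linear":[0,0,0.18],"spin":0,"claw":1},{"linear":[0,0,0],"spin":0,"claw":1}]' >/dev/null; python3 bar.py w23
```

```text
t 26.85 tcp [0.5491 0.0699 0.2676] grasp [0.5506 0.0679 0.1206] rpy [-179.59    0.9   152.4 ] tilt_deg world xy [ 0.61 -0.78] radial 0.51 F [0.5 0.4 0.2] M [ 0.03 -0.08 -0.02] gap 0.0881
0.65 centre [0.5439 0.0671 0.128 ] len 0.10237958732215603 0.028262103814362175 ang 148.2055318443276 tool-go [ 0.0057 -0.0038  0.0056]
```

View pics/w23.png

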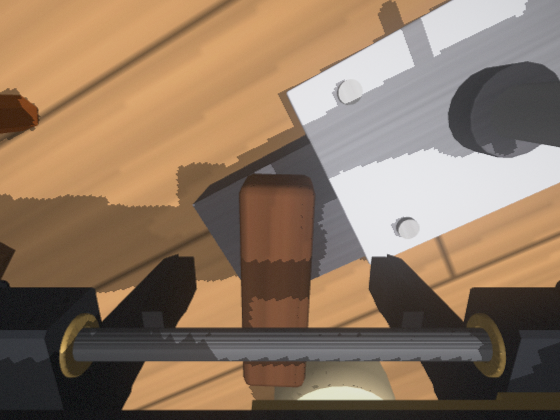

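```bash
python3 -m crank '[{"linear":[0.05,-0.045,0.05],"spin":0,"claw":1},{"linear":[0,0,0.04],"spin":0,"claw":1},{"linear":[0,0,0],"spin":0,"claw":-1},{"linear":[0,0,0],"spin":0,"claw":-1},{"linear":[0,0,0],"spin":0,"claw":-1},{"linear":[0,0,0],"spin":0,"claw":-1},{"linear":[0,0,0],"spin":0,"claw":-1},{"linear":[0,0,0],"spin":0,"claw":-1},{"linear":[0,0,0],"spin":0,"claw":-1},{"linear":[0,0,0],"spin":0,"claw":-1}]' 30 >/dev/null; python3 bar.py w24; python3 -m crank '[{"linear":[0,0,0.012],"spin":0,"claw":-1},{"linear":[0,0,0.012],"spin":0,"claw":-1}]' 30 >/dev/null; python3 -c "
from h import *
st()"
```

```text
t 27.95 tcp [0.5448 0.0686 0.2635] grasp [0.5471 0.0667 0.1165] rpy [-179.76    1.14  152.41] tilt_deg world xy [ 0.89 -0.74] radial 0.79 F [-0.1  0.5  0.2] M [ 0.12 -0.14  0.27] gap 0.0298
0.58 centre [0.5441 0.0682 0.128 ] len 0.028140302989931563 0.10256718217402942 ang 154.66495698504758 tool-go [ 0.0034 -0.      0.0014]
t 28.25 tcp [0.5452 0.0686 0.2634] grasp [0.5476 0.0667 0.1165] rpy [-179.74    1.19  152.49] tilt_deg world xy [ 0.93 -0.78] radial 0.83 F [-2.9  0.9  7.5] M [0.02 0.44 0.24] gap 0.0298
```

View pics/w24.png

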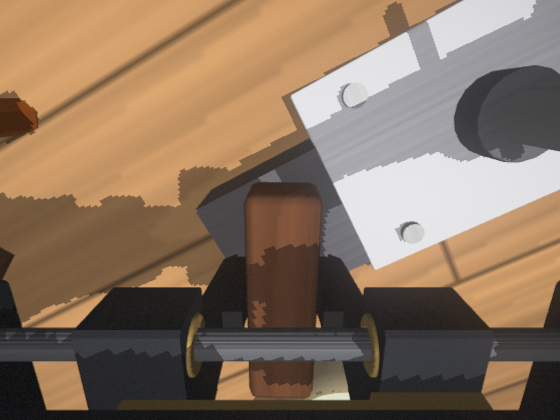

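Grasped and bottomed, with an 8 N press and no movement. I'll ease the press and turn counter-clockwise.

```bash
python3 -m crank '[{"linear":[0.01,0,-0.007],"spin":0,"claw":-1},{"linear":[0,0,0],"spin":-0.3,"claw":-1},{"linear":[0,0,0],"spin":-0.3,"claw":-1},{"linear":[0,0,0],"spin":-0.3,"claw":-1},{"linear":[0,0,0],"spin":-0.3,"claw":-1}]' 30 >/dev/null;python3 -c "
from h import *
st()"; python3 -m crank '[{"linear":[0,0,0],"spin":-0.4,"claw":-1},{"linear":[0,0,0],"spin":-0.4,"claw":-1},{"linear":[0,0,0],"spin":-0.4,"claw":-1},{"linear":[0,0,0],"spin":-0.4,"claw":-1},{"linear":[0,0,0],"spin":-0.4,"claw":-1}]' 30 >/dev/null;python3 -c "
from h import *
st()"
```

```text
t 28.75 tcp [0.5445 0.0689 0.2635] grasp [0.547  0.0669 0.1165] rpy [-179.6     1.19  159.88] tilt_deg world xy [ 0.98 -0.78] radial 0.87 F [0.2 0.6 0.7] M [ 0.1  -0.04 -0.03] gap 0.0296
t 29.25 tcp [0.5448 0.0687 0.2634] grasp [0.5475 0.0668 0.1165] rpy [-179.39    1.14  172.18] tilt_deg world xy [ 1.05 -0.76] radial 0.95 F [-0.4 -0.5  1.1] M [ 0.11 -0.11 -0.1 ] gap 0.0299
```

```bash
python3 -m crank '[{"linear":[0,0,0],"spin":-0.4,"claw":-1},{"linear":[0,0,0],"spin":-0.4,"claw":-1},{"linear":[0,0,0],"spin":-0.4,"claw":-1},{"linear":[0,0,0],"spin":-0.4,"claw":-1},{"linear":[0,0,0],"spin":-0.4,"claw":-1},{"linear":[0,0,0],"spin":-0.4,"claw":-1},{"linear":[0,0,0],"spin":-0.4,"claw":-1}]' 30 >/dev/null;python3 -c "
from h import *
st()"; python3 -m crank '[{"linear":[0,0,0],"spin":-0.4,"claw":-1},{"linear":[0,0,0],"spin":-0.4,"claw":-1},{"linear":[0,0,0],"spin":-0.4,"claw":-1},{"linear":[0,0,0],"spin":-0.4,"claw":-1},{"linear":[0,0,0],"spin":-0.4,"claw":-1}]' 30 >/dev/null;python3 -c "
from h import *
st()"
```

```text
t 29.95 tcp [0.5449 0.0685 0.2634] grasp [0.5478 0.0668 0.1165] rpy [-179.15    0.98 -170.66] tilt_deg world xy [ 1.1  -0.67] radial 1.01 F [-0.6 -0.8  0.3] M [ 0.11 -0.13 -0.07] gap 0.0296
t 30.45 tcp [0.545  0.0684 0.2634] grasp [0.5479 0.0668 0.1165] rpy [-179.01    0.84 -158.41] tilt_deg world xy [ 1.14 -0.61] radial 1.06 F [-0.6 -0.3  1.1] M [ 0.1  -0.07 -0.11] gap 0.0303
```

```bash
python3 -m crank '[{"linear":[0,0,0],"spin":-0.4,"claw":-1},{"linear":[0,0,0],"spin":-0.4,"claw":-1},{"linear":[0,0,0],"spin":-0.4,"claw":-1},{"linear":[0,0,0],"spin":-0.4,"claw":-1}]' 30 >/dev/null;python3 -c "
from h import *
st()"; python3 -m crank '[{"linear":[0,0,0],"spin":-0.3,"claw":-1},{"linear":[0,0,0],"spin":-0.3,"claw":-1},{"linear":[0,0,0],"spin":-0.3,"claw":-1}]' 30 >/dev/null;python3 -c "
from h import *
st()"
```

```text
t 30.85 tcp [0.5451 0.0683 0.2634] grasp [0.5481 0.0669 0.1165] rpy [-178.92    0.71 -148.62] tilt_deg world xy [ 1.17 -0.55] radial 1.09 F [0.3 0.6 0.7] M [ 0.15 -0.12 -0.13] gap 0.0299
t 31.15 tcp [0.5451 0.0682 0.2634] grasp [0.5481 0.0669 0.1165] rpy [-178.88    0.64 -143.13] tilt_deg world xy [ 1.18 -0.51] radial 1.11 F [0.6 0.1 0.7] M [ 0.2  -0.02 -0.12] gap 0.0294
```

```bash
python3 -m crank '[{"linear":[0,0,0],"spin":-0.3,"claw":-1},{"linear":[0,0,0],"spin":-0.3,"claw":-1},{"linear":[0,0,0],"spin":-0.3,"claw":-1},{"linear":[0,0,0.01],"spin":0,"claw":-1},{"linear":[0,0,0.01],"spin":0,"claw":-1},{"linear":[0,0,0],"spin":0,"claw":-1}]' 30 >/dev/null;python3 -c "
from h import *
st()"; python3 -m crank '[{"linear":[0.01,0,-0.005],"spin":0.4,"claw":-1},{"linear":[0,0,0],"spin":0.4,"claw":-1},{"linear":[0,0,0],"spin":0.4,"claw":-1},{"linear":[0,0,0],"spin":0.4,"claw":-1},{"linear":[0,0,0],"spin":0.4,"claw":-1},{"linear":[0,0,0],"spin":0.4,"claw":-1},{"linear":[0,0,0],"spin":0.4,"claw":-1},{"linear":[0,0,0],"spin":0.4,"claw":-1},{"linear":[0,0,0],"spin":0.4,"claw":-1},{"linear":[0,0,0],"spin":0.4,"claw":-1}]' 30 >/dev/null;python3 -c "
from h import *
st()"
```

```text
t 31.75 tcp [0.5453 0.0682 0.2634] grasp [0.5483 0.0671 0.1165] rpy [-178.88    0.6  -137.82] tilt_deg world xy [ 1.2  -0.43] radial 1.13 F [ 0.1 -0.2 -0.3] M [ 0.13 -0.01 -0.04] gap 0.0296
t 32.75 tcp [0.5447 0.0678 0.2634] grasp [0.548  0.0667 0.1165] rpy [-179.21    1.09 -163.09] tilt_deg world xy [ 1.27 -0.44] radial 1.21 F [-1.2  0.7  1.2] M [ 0.09 -0.    0.11] gap 0.0296
```

```bash
python3 -m crank '[{"linear":[0,0,0],"spin":0.4,"claw":-1},{"linear":[0,0,0],"spin":0.4,"claw":-1},{"linear":[0,0,0],"spin":0.4,"claw":-1},{"linear":[0,0,0],"spin":0.4,"claw":-1},{"linear":[0,0,0],"spin":0.4,"claw":-1},{"linear":[0,0,0],"spin":0.4,"claw":-1},{"linear":[0,0,0],"spin":0.4,"claw":-1},{"linear":[0,0,0],"spin":0.4,"claw":-1},{"linear":[0,0,0],"spin":0.4,"claw":-1},{"linear":[0,0,0],"spin":0.4,"claw":-1},{"linear":[0,0,0],"spin":0.4,"claw":-1},{"linear":[0,0,0],"spin":0.4,"claw":-1}]' 30 >/dev/null;python3 -c "
from h import *
st()"; python3 -m crank '[{"linear":[0,0,0],"spin":0.4,"claw":-1},{"linear":[0,0,0],"spin":0.4,"claw":-1},{"linear":[0,0,0],"spin":0.3,"claw":-1}]' 30 >/dev/null;python3 -c "
from h import *
st()"
```

```text
t 33.95 tcp [0.5443 0.068  0.2634] grasp [0.5475 0.0665 0.1165] rpy [-179.72    1.33  166.71] tilt_deg world xy [ 1.23 -0.58] radial 1.15 F [-0.7  1.   1.9] M [0.01 0.06 0.2 ] gap 0.0299
t 34.25 tcp [0.5442 0.068  0.2634] grasp [0.5473 0.0665 0.1165] rpy [-179.84    1.35  159.77] tilt_deg world xy [ 1.21 -0.62] radial 1.12 F [-1.1 -0.4  1.8] M [-0.03  0.09  0.13] gap 0.0295
```

```bash
python3 -m crank '[{"linear":[0,0,0],"spin":0.3,"claw":-1},{"linear":[0,0,0],"spin":0.3,"claw":-1},{"linear":[0,0,0],"spin":0.2,"claw":-1}]' 30 >/dev/null;python3 -c "
from h import *
st()"; python3 -m crank '[{"linear":[0,0,0],"spin":0.2,"claw":-1},{"linear":[0,0,0],"spin":0.1,"claw":-1}]' 30 >/dev/null;python3 -c "
from h import *
st()"
```

```text
t 34.55 tcp [0.5441 0.0681 0.2634] grasp [0.5471 0.0665 0.1165] rpy [-179.93    1.36  154.71] tilt_deg world xy [ 1.2  -0.65] radial 1.11 F [-0.1  0.8  1.3] M [0.01 0.11 0.08] gap 0.0298
t 34.75 tcp [0.544  0.0682 0.2634] grasp [0.5471 0.0665 0.1165] rpy [-179.96    1.36  152.8 ] tilt_deg world xy [ 1.19 -0.66] radial 1.1 F [-1.2  1.   2.8] M [0.03 0.1  0.32] gap 0.0293
```

```bash
python3 -m crank '[{"linear":[0,0,0],"spin":0.2,"claw":-1},{"linear":[0,0,0],"spin":0.1,"claw":-1}]' 30 >/dev/null;python3 -c "
from h import *
st()"; python3 -m crank '[{"linear":[0,0,0],"spin":0.1,"claw":-1},{"linear":[0,0,0],"spin":0.0,"claw":-1},{"linear":[0,0,0],"spin":0.0,"claw":-1}]' 30 >/dev/null;python3 -c "
from h import *
st()"
```

```text
t 34.95 tcp [0.5439 0.0683 0.2634] grasp [0.5469 0.0665 0.1165] rpy [-179.98    1.35  150.96] tilt_deg world xy [ 1.17 -0.68] radial 1.08 F [-0.4  0.9  2. ] M [0.04 0.14 0.55] gap 0.0299
t 35.25 tcp [0.5439 0.0684 0.2635] grasp [0.547  0.0665 0.1165] rpy [-179.98    1.38  150.39] tilt_deg world xy [ 1.19 -0.7 ] radial 1.09 F [-0.9  0.3  2.4] M [0.09 0.14 0.61] gap 0.03
```

The screw is tight again: 0.6 N m at the same angle as before. I'll ease off, open and retreat.

```bash
python3 -m crank '[{"linear":[0,0,0],"spin":-0.1,"claw":-1},{"linear":[0,0,0],"spin":0,"claw":0.3},{"linear":[0.0,0,0],"spin":0,"claw":0.3},{"linear":[0.0,0,0],"spin":0,"claw":0.6},{"linear":[0.0,0,0],"spin":0,"claw":0.8},{"linear":[0.0,0,0],"spin":0,"claw":0.8},{"linear":[0.0,0,-0.2],"spin":0,"claw":0.8},{"linear":[0.0,0,-0.4],"spin":0,"claw":1},{"linear":[0.0,0,-0.5],"spin":0,"claw":1},{"linear":[0.0,0,-0.5],"spin":0,"claw":1},{"linear":[0.0,0,0],"spin":0,"claw":1},{"linear":[0.0,0,0],"spin":0,"claw":1}]' >/dev/null; python3 -c "
from bar import *
f=bar(); save(f,'w30')
f=grab('scene'); save(f,'s30')
f=grab('scene'); save(f,'s31',(310,80,450,220),4)
print([np.array(r['at']) for r in finder.spot_in(f,'cheese_a_center')],[np.array(r['at']) for r in finder.spot_in(f,'rind_brush_center')])"
```

```text
t 36.45 tcp [0.5408 0.0693 0.3907] grasp [0.5438 0.0677 0.2438] rpy [179.98   1.34 150.75] tilt_deg world xy [ 1.18 -0.64] radial 1.09 F [-0.1  0.4 -0.7] M [ 0.04 -0.13 -0.  ] gap 0.0883
0.96 centre [0.5457 0.0678 0.128 ] len 0.029060318334458247 0.10131182766281308 ang 153.66621228775605 tool-go [0.0014 0.001  0.1288]
[array([0.7299, 0.0128, 0.0599])] [array([ 0.5172, -0.3802,  0.0333]), array([ 0.7272, -0.1965,  0.057 ])]
```

View pics/s30.png

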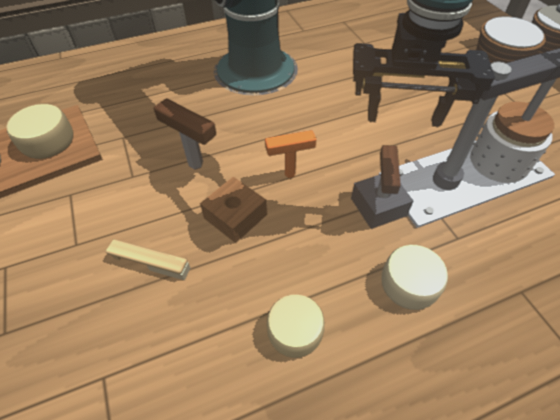

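View pics/s31.png

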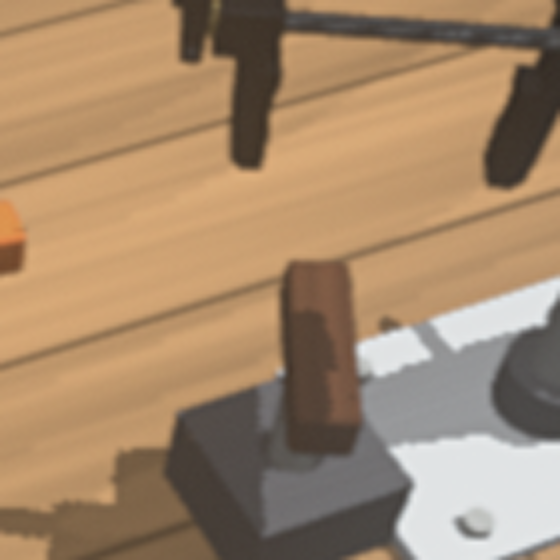

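The key stands low in the lug at (388,170) and the gripper is clear of it. The cheeses at (295,325) and (415,275) and the brush at (147,258) are where they started.

```bash
python3 -c "
from workcell import robot
print(robot.sign_off())"
```

```text
the job is handed in; nothing more can be done
None
```

The key is in the lug's screw, the screw is turned tight, the key is released and standing, and the job is handed in. `sign_off` gives no verdict.

**What I did**
- I took the key from its block and felt for the socket angle. Pressing force rose briefly to about 16 N, so it was not always "a few N".
- The key dropped home with its tip about 30 mm down. I released it, regrasped it, and turned it clockwise against the stop.
- Turning needed about 0.1 N m. At the stop the torque rose to about 0.6 N m and held there.

**Unconfirmed first step:** the search may have dragged the screw slightly, so I could not be sure it was under 0.45 rad when the key first seated. To cover that, I kept the key seated, backed the screw off an estimated 60° and tightened it again. The torque came up to 0.6 N m at the same angle as before. I have no direct reading of the screw joint, so both the 0.45 rad and 1.2 rad conditions are inferred from torque and angle.

**Last checks**
- **Key:** it stands in the screw, and the gripper is open and clear above it.
- **Lean:** the grip bar measured a few mm (about 5 mm) nearer the robot than my estimate of the hole. That would be a lean of about 3°, inside the 0.12 rad limit, but camera error could account for much of it.
- **Hole position:** the camera readings of it disagreed by about 3 mm.
- **Bystanders:** the cheeses and the brush look unmoved in the picture. The detector put one cheese and the brush within a few mm of their starting positions.

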